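# Load the bench shaker under its mushroom stop

## Robot

A 7-joint arm with a two-finger parallel gripper is mounted at the origin on the work surface. World frame = base frame: x ahead of the robot, y to its left, z up, the work surface at z = 0. Lengths are in m, angles in rad, forces in N, time in s.
With the tool pointing down it reaches from about 0.4 to 0.875 m from the base axis. Payload 19.3 kg.
Tool frame: the origin (TCP) lies between the finger pads; the fingertips stand 17 mm ahead of it and the grasp point (between the pads) lies 2 mm behind it; z points along the fingers, y is the line along which they close (so a half turn about z gives the same grasp; the last joint's range is limited). The gripper opens to 85 mm and grips with 20 to 120 N. Pads are 22 mm wide; open, the fingers measure 114 mm over their backs; the gripper's body (76 mm by 85 mm) begins 54 mm behind the grasp point. The pads swing forward as they close: fully open they stand 13 mm farther back than shut.
Start: joints at [-1.214, 0.521, -0.036, 1.599, 0.021, 1.021, -0.113], TCP at [0.259, 0.569, 0.221] pointing down, gripper open.
Joint ranges: [-2.91, 2.91], [-0.3, 2.13], [-1.5, 1.42], [0.17, 2.43], [-1.26, 4.41], [0.16, 1.93], [-2.52, 2.52]. Speed limits (rad/s): [1.89, 1.89, 2.39, 2.39, 3.01, 3.01, 3.01].

## Interface

Orientations are given as [roll, pitch, yaw] about the fixed x, y, z axes, in that order (R = Rz(yaw) Ry(pitch) Rx(roll)).
In Python, from workcell import bot gives the robot as it stands.
- The arm moves only by the shell command python3 -m inch 'ROWS' [FORCE]. ROWS is JSON, a list of rows, each a list of 7 numbers: the shift along the tool's x, y, z in units of 200 mm (1.0 is 200 mm), then the turn, a rotation vector about the tool's x, y, z in units of 90 degrees (1.0 is 90 degrees), then the opening, from 0 (shut) to 1 (fully open). In form: [[x, y, z, rx, ry, rz, grip], ...]. A call has 1 to 20 rows; each row is the pose to reach, as a shift and turn from the pose commanded when the call began, along the tool's axes at that moment; what a row does not reach only later rows make up. A row lasts 1/8 s, in which the tool goes at most 62.5 mm and 10.7 degrees, less where a joint would pass 70% of its speed; a pose out of reach is approached as far as the arm can. A call with a number of a shift or a turn outside -1 to 1 is refused whole. A call with a gripper value outside its range is refused whole. The fingers move at their own pace and stop on an object; FORCE is the grip in N (left out, the last holds). Time passes only in rows, so rows that repeat a pose let the fingers close. It gives the time, the measured TCP pose, the force, the opening and the grip force at its end, in the units of the state.
- bot.observe(): the state, without advancing time (a new reading comes with each control period).
- bot.grab_frame(name): name is "side" or "top" or "wrist"; returns a dict with "img" (420x560x3 uint8, red, green, blue), "z_map" (420x560 float32, m along the optical axis (not along the pixel's ray), 0 where there is no reading), "vfov" (degrees; the focal length in pixels is half the picture's height over the tangent of half this angle, whatever the lens; pixels are square), "cx", "cy" (the principal point, pixels), "rvec" (rotation vector, rad) and "tvec" (3), from world to camera coordinates, as OpenCV has them. Camera axes: x right, y down, z forward; pixel columns grow to the right and rows downward; lengths in m; the calibration is good to about 2 mm. A picture is of the moment at which its call begins.
- bot.job_done(): hands the job in; it is judged then, once.
The state is a dict: "clock": time; "qpos": joint angles; "qd": joint speeds; "joint_efforts": joint torques, N m; "position": TCP position; "tool_rot": TCP orientation; "force": force on the tool from outside, world axes, zero at the start; "moment": the same for the moment, N m; "grip_width": finger opening in m; "finger_force": force on a finger pad.
Only numpy, scipy, OpenCV 4.12 (cv2) and the standard library are available. Lean on these libraries where they do the work, as an engineer would, in place of code of your own. Each camera call takes 0.05 s, during which the arm holds its last target. There are 200 camera calls.

## Task

Get the bench shaker ready for its next run. First press its red mushroom stop until it stays down; then swing the hold-down bar right back, stand every sample jar from the bench upright in a cup of the cradle, one to a cup, and swing the bar down over them until it snaps fully home in its catch. Only then turn the mushroom clockwise so that it springs up again; leave everything else on the bench where it is.

Things in the scene. Friction and masses are not known exactly. Their poses are not given: they have to be found in the camera images.
- shaker: white bench shaker, fixed, 270 deep (x) by 380 mm wide (y). Origin under its middle, on the bench; x points to its back, away from the robot, y to its left, z up. Right part (y under 35 mm): low housing with a carriage that holds the jar cradle and hold-down bar. Left part: control housing, flat top 95 mm above the bench, with the mushroom stop; behind that a knob 16 mm high and flat keys
- cradle (a point): middle of the cradle at the height of the cup floors, 75 mm above the bench; axes as the shaker's. Four open square cups, 57 x 57 mm inside, centred at x = +-30, y = +-40 mm from here; thin walls rise 18 mm above the floors. Jars in the cups are 12 mm apart along x and 32 mm along y, so grip them across y
- catch (a point): the catch's roller, on the front of the cradle, 74 mm in front of the cradle's middle, 70 mm above the cup floors. It sits on the catch post, 22 (x) x 20 (y) mm, centred 14 mm nearer the robot, top 68 mm above the cup floors
- bar_hinge (a point): hinge axis of the hold-down bar, 100 mm behind the middle of the cradle and 81 mm above the cup floors, between two posts that rise 10 mm above it; the axis runs along the shaker's y
- bar_grip (a point): middle of the bar's grip, at its free end 187 mm from the hinge axis: a black cylinder 17 mm in diameter, 30 mm long, axis along the shaker's y. It can be pinched on its two end faces (fingers closing along the shaker's y) and led round the hinge with the gripper pointing down all the way
- bar (a joint): angle of the steel hold-down bar, rad: 0 = closed, level, its two 106 mm cross strips 4 mm above the lids; grows as the free end swings up and back; 1.65 = right back. Bar 18 mm wide. Stiff hinge: stays where left, 1 to 3 N at the grip move it. At about 0.065 its tongue meets the catch's sprung roller; pressed on with some 3 to 10 N at the grip it snaps home to 0 and is held there
- stop_top (a point): middle of the top of the red mushroom head, 40 mm in diameter; grip it round its rim, a band 5.5 to 13.5 mm below this point; its underside is 18.5 mm below. When up, this point is 134.5 mm above the bench, 39.5 mm over the housing's top, on which lies a yellow disc 60 mm across and 3 mm thick round the stem
- stop_push (a joint): how far the mushroom head is pressed down, m: 0 = up, 0.008 = bottom. A spring holds it up, 3 N at first; pressed to the bottom (7 to 10 N) it latches past 7 mm and stays down at about 0.006 when let go. A clockwise turn of the head by over 0.75 rad unlatches it, and it springs up to 0 once let go
- stop_turn (a joint): turn of the mushroom head, rad, clockwise seen from above, 0 to 1.0 (stop). About 0.1 N m turns it; a light spring takes it back to 0 in about a second when it is let go
- jar1: white plastic sample jar, 48 mm in diameter and 68 mm tall, screw lid (46 mm in diameter, the top 16 mm), paper label, 0.09 to 0.17 kg; origin under its middle, z up. Two to four such jars stand on the bench at the shaker's left; those that are absent read None
- jar2: white plastic sample jar, 48 mm in diameter and 68 mm tall, screw lid (46 mm in diameter, the top 16 mm), paper label, 0.09 to 0.17 kg; origin under its middle, z up. Two to four such jars stand on the bench at the shaker's left; those that are absent read None
- jar3: white plastic sample jar, 48 mm in diameter and 68 mm tall, screw lid (46 mm in diameter, the top 16 mm), paper label, 0.09 to 0.17 kg; origin under its middle, z up. Two to four such jars stand on the bench at the shaker's left; those that are absent read None
- jar4: white plastic sample jar, 48 mm in diameter and 68 mm tall, screw lid (46 mm in diameter, the top 16 mm), paper label, 0.09 to 0.17 kg; origin under its middle, z up. Two to four such jars stand on the bench at the shaker's left; those that are absent read None
- amber_bottle: small amber glass bottle with a black cap, 40 mm across and 85 mm tall; loose, not part of the job; origin under its middle
- beaker: small clear plastic beaker, 54 mm across the rim and 62 mm tall; loose, not part of the job; origin under its middle
- tip_box: blue pipette-tip box, 85 x 120 x 55 mm; loose, not part of the job; origin under its middle
- timer: flat white bench timer, 65 x 65 x 18 mm; loose, not part of the job; origin under its middle
- spatula: thin steel weighing spatula 190 mm long lying on the bench; loose, not part of the job; origin at the underside of its middle
- dish: white ceramic dish, 90 mm across and 18 mm high; loose, not part of the job; origin under its middle
- reagent_bottle: glass reagent jar with a blue lid, 72 mm across and 140 mm tall; loose, not part of the job; origin under its middle
There are look-alikes about, which are no part of the job. What is shaped like the jar4 but green is not meant. Leave any purple look-alike of the jar2 alone.

How it is judged:
By the outcome, as a careful person would: the job done as asked, in the order asked, and still so for the second after the job is handed in, with the robot touching nothing.
Of jar1, jar2, jar3, jar4 only 2 to 4 are there at a start; the rules pass over those that are not, and their reading is None.
At some moment in a run one of jar1, jar2, jar3, jar4 may be knocked a few centimetres aside while the robot is not near it.
It also fails if it takes over 210 s, if anything falls off the work surface, if the arm or the gripper's body presses on something with over 40 N, if the wrist force passes 120 N, or if a joint passes its speed limit or range.

## Working session

There is one attempt and no reset: what is moved stays moved. The work goes in short steps, Python scripts to look and compute and a shell command to move; the robot and the scene stay as the last step left them, time stands still between calls to the robot, and variables do not carry over. Pictures are saved under pics/ and viewed, at most 16 in all, crops included, and the job is handed in when it is done.

```bash
ls; mkdir -p pics; cat > h.py <<'E'
import numpy as np, cv2
from workcell import bot
def frame(n):
    f=bot.grab_frame(n); f['R']=cv2.Rodrigues(np.array(f['rvec'],float))[0]; f['t']=np.array(f['tvec'],float).reshape(3)
    f['f']=210/np.tan(np.radians(f['vfov'])/2); return f
def save(f,p): cv2.imwrite(p,f['img'][:,:,::-1])
def cloud(f):
    z=f['z_map']; v,u=np.mgrid[:420,:560]
    P=np.stack([(u-f['cx'])/f['f']*z,(v-f['cy'])/f['f']*z,z],-1)
    W=(P-f['t'])@f['R']; W[z==0]=np.nan; return W
def ray(f,u,v,h):
    d=f['R'].T@np.array([(u-f['cx'])/f['f'],(v-f['cy'])/f['f'],1]); c=-f['R'].T@f['t']
    return c+d*(h-c[2])/d[2]
def proj(f,p):
    q=f['R']@np.array(p)+f['t']; return q[:2]/q[2]*f['f']+[f['cx'],f['cy']]
E
python3 - <<'E'
from h import *
import pickle
for n in ("top","side","wrist"):
    f=frame(n); save(f,f"pics/{n}0.png"); pickle.dump(f,open(f"{n}0.pkl","wb"))
    print(n,f['vfov'],-f['R'].T@f['t'],f['R'][2], (f['z_map']>0).mean())
print(bot.observe())
E
```

```text
pics
top 54.06507024595964 [ 0.41786182 -0.01155665  1.37321989] [ 0.11252552 -0.01296405 -0.99356426] 0.9961437074829932
side 42.19006470191596 [0.44654606 1.15329089 1.12472923] [ 0.07729186 -0.75537621 -0.65071711] 0.9960416666666667
wrist 65.29645339952665 [0.18742087 0.60168057 0.3733641 ] [ 0.27669613 -0.12669305 -0.95256922] 0.9959056122448979
{'clock': 0.15, 'qpos': array([-1.21421287,  0.52189799, -0.03630878,  1.59982864,  0.0211985 ,
        1.02111032, -0.11277004]), 'qd': array([-3.42501541e-05, -2.89368465e-03, -1.16792854e-03, -8.84631265e-04,
        5.87464974e-05,  7.23934560e-04,  1.44227440e-03]), 'joint_efforts': array([ 1.70174091e-03, -9.27383494e+01,  1.98065490e+00, -3.70058513e+01,
        1.80102582e-02,  6.38026235e-03,  4.59735179e-05]), 'position': array([0.2586503 , 0.56870015, 0.22076248]), 'tool_rot': array([-3.14073564e+00,  6.47850435e-05,  2.71480903e+00]), 'force': array([0.47661562, 0.24787497, 0.06956008]), 'moment': array([-0.03742224, -0.00826839, -0.0103129 ]), 'finger_force': 0.0, 'grip_width': 0.08564724973777883}
```

View pics/top0.png

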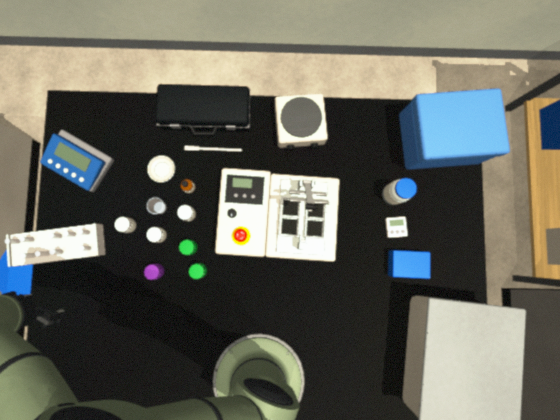

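View pics/side0.png

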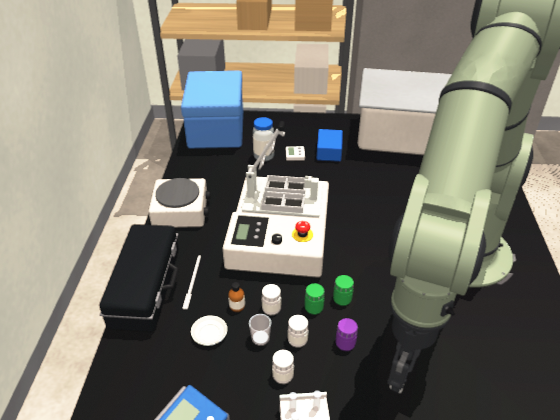

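Top view: three white jars at (125,225), (156,235), (187,213). The look-alikes are green at (187,247) and (197,271) and purple at (153,272). The clear beaker is at (156,205) and the mushroom at (240,236). The side view shows the bar part-raised. I'll confirm the jars with an enlarged crop and take coarse positions.

```bash
python3 - <<'E'
from h import *
import pickle
t=pickle.load(open("top0.pkl","rb")); s=pickle.load(open("side0.pkl","rb"))
a=cv2.resize(t['img'][160:290,105:345],(800,433),interpolation=cv2.INTER_CUBIC)
cv2.imwrite("pics/crop1.png",a[:,:,::-1])
for n,u,v in (("j",125,225),("j",156,235),("j",187,213),("g",187,247),("g",197,271),("p",153,272),("beaker",156,205)):
    print(n,ray(t,u,v,.068).round(3))
for f,n in((t,'t'),(s,'s')):
    h=cv2.cvtColor(f['img'],cv2.COLOR_RGB2HSV)
    m=(((h[...,0]<6)|(h[...,0]>174))&(h[...,1]>170)&(h[...,2]>90)).astype(np.uint8)
    k,l,st,c=cv2.connectedComponentsWithStats(m)
    for i in range(1,k):
        if st[i,4]>30: print(n,'red',c[i],st[i],ray(f,*c[i],.13).round(3))
W=cloud(t); i=[(u,v) for u,v in((125,225),(156,235),(187,213),(240,236),(228,190),(290,185))]
for u,v in i: print(u,v,W[v,u].round(3))
m=((t['img'].min(-1)>150)).astype(np.uint8); k,l,st,c=cv2.connectedComponentsWithStats(m)
for q in range(1,k):
    if st[q,4]>1500 and st[q,0]>200: 
        r=cv2.minAreaRect(np.argwhere(l==q)[:,::-1].astype(np.float32)); print(st[q],r)
        b=cv2.boxPoints(r); print([ray(t,*p,.095)[:2].round(3) for p in b])
E
```

```text
j [0.487 0.433 0.068]
j [0.458 0.334 0.068]
j [0.529 0.239 0.068]
g [0.422 0.235 0.068]
g [0.348 0.2   0.068]
p [0.343 0.337 0.068]
beaker [0.553 0.338 0.068]
t red [240.04615385 234.83076923] [235 230  11  11  65] [0.462 0.065 0.13 ]
s red [302.34615385 227.23076923] [296 222  14  11 104] [0.46  0.073 0.13 ]
125 225 [0.487 0.43  0.074]
156 235 [0.458 0.334 0.066]
187 213 [0.529 0.239 0.071]
240 236 [0.458 0.065 0.14 ]
228 190 [0.602 0.109 0.093]
290 185 [ 0.626 -0.086  0.072]
[ 216  169  123   92 7428] ((277.64556884765625, 214.38934326171875), (119.47482299804688, 85.24578857421875), 3.9451863765716553)
[array([0.406, 0.142]), array([0.672, 0.133]), array([ 0.655, -0.243]), array([ 0.388, -0.225])]
[  420   299   105   121 11411] ((473.73529052734375, 362.441162109375), (99.39866638183594, 121.02708435058594), 4.39870548248291)
[array([-0.071, -0.48 ]), array([ 0.281, -0.516]), array([ 0.263, -0.821]), array([-0.088, -0.776])]
```

View pics/crop1.png

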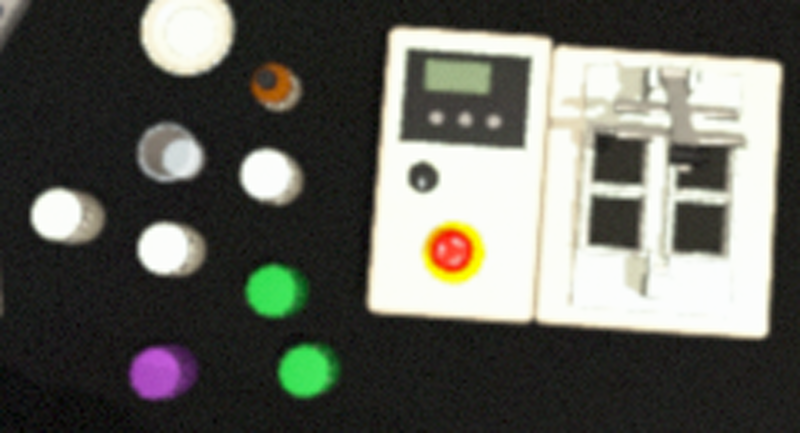

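Confirmed: the white-lidded jars at crop (60,215), (165,248) and (270,177) are the three meant. Green (275,290) and (308,370) and purple (160,372) are excluded by colour. Next I take the wrist view over the shaker.

```bash
cat >> h.py <<'E'
from scipy.spatial.transform import Rotation as Ro
def go(x,y,z,yaw):
    o=bot.observe(); R=Ro.from_euler('xyz',o['tool_rot']); T=Ro.from_euler('xyz',[np.pi,0,yaw])
    d=R.inv().apply(np.array([x,y,z])-o['position'])/.2; r=(R.inv()*T).as_rotvec()/(np.pi/2)
    print('shift',d.round(4),'turn',r.round(4),'rows',max(np.linalg.norm(d)*.2/.0625,np.linalg.norm(r)*90/10.7).round(1))
E
python3 -c "
from h import *
go(.43,.38,.30,3.1); go(.42,0,.30,3.1)"
```

```text
shift [-1.1705 -0.5046 -0.3957] turn [-5.000e-04 -1.000e-04 -2.452e-01] rows 4.3
shift [-1.9115 -2.2548 -0.3941] turn [-5.000e-04 -1.000e-04 -2.452e-01] rows 9.5
```

```bash
python3 -m inch '[[-0.5,-0.5,-0.39,0,0,0,1],[-0.95,-0.95,-0.39,0,0,0,1],[-0.95,-0.95,-0.39,0,0,0,1],[-0.95,-0.95,-0.39,0,0,0,1],[-0.95,-0.95,-0.39,0,0,0,1],[-0.95,-0.95,-0.39,0,0,0,1],[-0.95,-0.95,-0.39,0,0,0,1],[-0.95,-0.95,-0.39,0,0,0,1]]' 40
python3 -m inch '[[-0.96,-0.95,0,0,0,0,0],[-0.96,-0.95,0,0,0,0,0],[-0.96,-0.95,0,0,0,0,0],[-0.96,-0.95,0,0,0,0,0],[-0.96,-0.95,0,0,0,0,0],[-0.96,-0.95,0,0,0,0,0],[-0.96,-0.95,0,0,0,0,0],[-0.96,-0.95,0,0,0,0,0]]'
python3 -m inch '[[0,-0.35,0,0,0,-0.245,0],[0,-0.35,0,0,0,-0.245,0],[0,-0.35,0,0,0,-0.245,0],[0,-0.35,0,0,0,-0.245,0],[0,-0.35,0,0,0,-0.245,0],[0,-0.35,0,0,0,-0.245,0]]'
python3 - <<'E'
from h import *
import pickle
f=frame("wrist"); save(f,"pics/w1.png"); pickle.dump(f,open("w1.pkl","wb")); o=bot.observe(); print(o['position'],o['tool_rot'],o['qpos'],o['grip_width'])
E
```

```text
clock: 1.15
position: [0.3525, 0.3181, 0.2988]
tool_rot: [-3.141, -0.0, 2.716]
force: [0.6, -0.4, 0.1]
grip_width: 0.0855
finger_force: 0.0
clock: 2.15
position: [0.4489, 0.0661, 0.2991]
tool_rot: [-3.142, -0.0, 2.717]
force: [-0.3, -0.8, -0.2]
grip_width: 0.0002
finger_force: 0.0
clock: 2.9
position: [0.4203, 0.0016, 0.2991]
tool_rot: [-3.141, -0.0, 3.099]
force: [0.6, -0.5, 0.7]
grip_width: 0.0002
finger_force: 0.0
[0.420287   0.00152259 0.29910853] [-3.14148403e+00 -1.93710154e-04  3.09916429e+00] [-0.37965817  0.09425846  0.25557236  2.00646662 -0.02743737  1.04428471
  1.41699152] -0.00013790366160333831
```

View pics/w1.png

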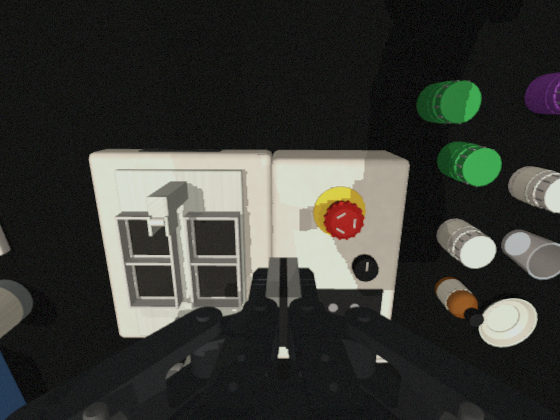

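Wrist view: mushroom head at (344,220), cups spanning x 127–240 and y 212–305, catch post at (168,200), and the knob at (366,267).

```bash
cat >> h.py <<'E'
def red(f):
    h=cv2.cvtColor(f['img'],cv2.COLOR_RGB2HSV)
    m=(((h[...,0]<6)|(h[...,0]>174))&(h[...,1]>150)&(h[...,2]>70)).astype(np.uint8)
    k,l,st,c=cv2.connectedComponentsWithStats(m); i=1+st[1:,4].argmax(); return l==i,c[i],st[i]
def tri(obs):
    A=[];b=[]
    for f,u,v in obs:
        d=f['R'].T@np.array([(u-f['cx'])/f['f'],(v-f['cy'])/f['f'],1]); d/=np.linalg.norm(d); c=-f['R'].T@f['t']; M=np.eye(3)-np.outer(d,d); A.append(M); b.append(M@c)
    return np.linalg.lstsq(np.vstack(A),np.hstack(b),rcond=None)[0]
E
python3 - <<'E'
from h import *
import pickle
F=[pickle.load(open(n+".pkl","rb")) for n in("top0","side0","w1")]
ob=[]
for f in F:
    m,c,st=red(f); W=cloud(f)[m]; ob.append((f,*c)); print(c,st,ray(f,*c,.128).round(4), np.nanpercentile(W[:,2],[10,50,95]).round(3))
print(tri(ob), tri(ob[::2]),tri(ob[1:]))
f=F[2]; g=f['img'].mean(-1); W=cloud(f)
# control housing top / knob / cups: dark blobs inside shaker
m=(g<70).astype(np.uint8); m[:190]=0; m[310:]=0
k,l,st,c=cv2.connectedComponentsWithStats(m,connectivity=4)
for i in range(1,k):
    if 300<st[i,4]<8000: print(st[i],c[i].round(1),ray(f,*c[i],.075).round(4),np.nanmedian(W[l==i],0).round(3))
w=((g>110)).astype(np.uint8)
np.set_printoptions(suppress=True)
E
```

```text
[240.         234.81333333] [235 230  11  11  75] [0.4617 0.0655 0.128 ] [0.13  0.133 0.138]
[302.36607143 227.09821429] [296 221  14  12 112] [0.46   0.0699 0.128 ] [0.126 0.133 0.138]
[343.36285714 219.5152381 ] [ 324  201   40   39 1050] [0.4576 0.064  0.128 ] [0.129 0.133 0.135]
[0.4604841  0.06521151 0.12313724] [0.46218365 0.066286   0.11520754] [0.45971977 0.06478943 0.1231515 ]
[324 201  37  38 374] [338. 216.] [0.4717 0.0669 0.075 ] [0.448 0.056 0.131]
[ 129  220   40   35 1022] [147.3 239.2] [ 0.4924 -0.1692  0.075 ] [ 0.493 -0.171  0.075]
[ 194  220   41   35 1332] [214.6 237.4] [ 0.4934 -0.0856  0.075 ] [ 0.493 -0.086  0.075]
[352 255  26  26 513] [364.5 267.5] [0.5426 0.1014 0.075 ] [0.524 0.092 0.111]
[ 243  258  140   52 3153] [307.7 294. ] [0.5782 0.0283 0.075 ] [0.413 0.012 0.329]
[ 135  266   39   30 1047] [154.2 280.4] [ 0.55   -0.1699  0.075 ] [ 0.55  -0.17   0.075]
[ 198  266   39   31 1127] [217.2 281. ] [ 0.5542 -0.0886  0.075 ] [ 0.554 -0.089  0.075]
```

```bash
python3 - <<'E'
from h import *
import pickle
f=pickle.load(open("w1.pkl","rb"))
a=cv2.resize(f['img'][145:345,85:285],(800,800),interpolation=cv2.INTER_CUBIC)[:600]
cv2.imwrite("pics/crop2.png",a[:,:,::-1])
E
```

```text
(no output)
```

View pics/crop2.png

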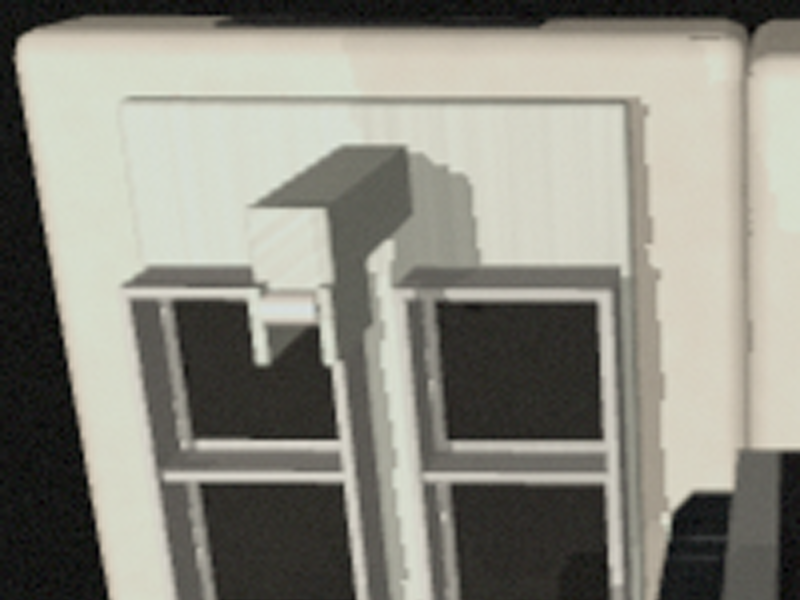

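```bash
python3 -c "
from h import *
go(.4595,.065,.165,3.1)"
```

```text
shift [-0.1826  0.3255  0.6705] turn [-0.0001 -0.0001 -0.0005] rows 2.5
```

```bash
python3 -m inch '[[-0.18,0.325,0.3,0,0,0,0],[-0.18,0.325,0.5,0,0,0,0],[-0.18,0.325,0.67,0,0,0,0],[-0.18,0.325,0.67,0,0,0,0],[-0.18,0.325,0.67,0,0,0,0],[-0.18,0.325,0.67,0,0,0,0],[-0.18,0.325,0.67,0,0,0,0]]'
python3 -m inch '[[0,0,0.05,0,0,0,0],[0,0,0.06,0,0,0,0],[0,0,0.07,0,0,0,0],[0,0,0.08,0,0,0,0],[0,0,0.09,0,0,0,0],[0,0,0.09,0,0,0,0],[0,0,0.09,0,0,0,0]]'
```

```text
clock: 3.82
position: [0.4593, 0.0646, 0.1663]
tool_rot: [3.141, 0.002, 3.099]
force: [-0.0, 0.1, -0.1]
grip_width: -0.0
finger_force: 0.0
clock: 4.7
position: [0.4589, 0.0646, 0.1473]
tool_rot: [3.142, 0.0, 3.1]
force: [-0.4, 0.0, 0.5]
grip_width: 0.0001
finger_force: 0.0
```

```bash
python3 -m inch '[[0,0,0.01,0,0,0,0],[0,0,0.02,0,0,0,0],[0,0,0.02,0,0,0,0],[0,0,0.02,0,0,0,0]]'
python3 -m inch '[[0,0,0.01,0,0,0,0],[0,0,0.015,0,0,0,0],[0,0,0.015,0,0,0,0],[0,0,0.015,0,0,0,0]]'
```

```text
clock: 5.2
position: [0.4589, 0.0646, 0.1432]
tool_rot: [-3.142, -0.0, 3.1]
force: [0.1, -0.4, -0.3]
grip_width: 0.0002
finger_force: 0.0
clock: 5.7
position: [0.4589, 0.0646, 0.1402]
tool_rot: [-3.142, 0.0, 3.1]
force: [0.5, -0.2, -0.1]
grip_width: -0.0002
finger_force: 0.0
```

```bash
python3 - <<'E'
from h import *
f=frame("side"); g=frame("wrist")
c=cv2.resize(f['img'][170:270,220:350],(520,400),interpolation=cv2.INTER_CUBIC); d=cv2.resize(g['img'][150:420,130:430],(280,252)); im=np.zeros((400,800,3),np.uint8); im[:,:520]=c; im[:252,520:]=d
cv2.imwrite("pics/p2.png",im[:,:,::-1]); print(red(f)[1:],red(g)[1:])
E
```

```text
(array([302.26315789, 227.21052632]), array([296, 222,  14,  11, 114], dtype=int32)) (array([281.20282843, 243.19017492]), array([ 244,  216,   76,   60, 2687], dtype=int32))
```

View pics/p2.png

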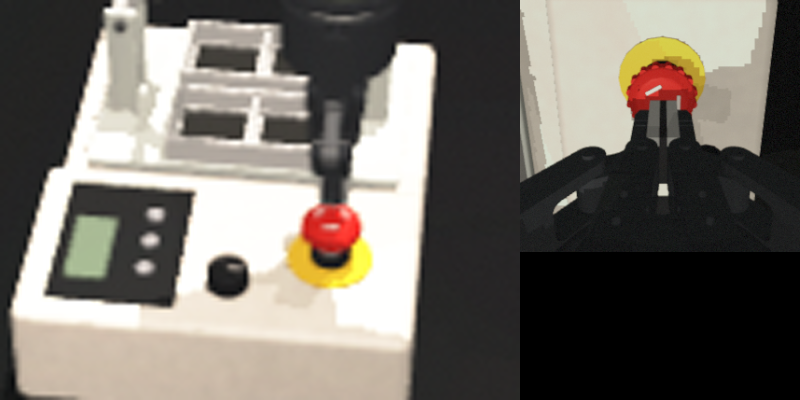

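The side crop shows the shut fingers just above the red head at crop (332,225), and the wrist inset shows them centred on it. No contact yet, so I keep going down.

```bash
python3 -m inch '[[0,0,0.01,0,0,0,0],[0,0,0.015,0,0,0,0],[0,0,0.015,0,0,0,0],[0,0,0.015,0,0,0,0]]'
python3 -m inch '[[0,0,0.01,0,0,0,0],[0,0,0.015,0,0,0,0],[0,0,0.015,0,0,0,0],[0,0,0.015,0,0,0,0]]'
python3 - <<'E'
from h import *
f=frame("wrist"); W=cloud(f); m=(np.abs(W[...,0]-.459)<.015)&(np.abs(W[...,1]-.065)<.012)&(W[...,2]>.11)&(W[...,2]<.2)
h,b=np.histogram(W[m][:,2],bins=15); print(h,b.round(3))
d=f['img'].max(-1)<110; print(np.nanpercentile(W[m&d],[1,5,50],axis=0))
E
```

```text
clock: 6.3
position: [0.4589, 0.0646, 0.1372]
tool_rot: [-3.142, 0.0, 3.1]
force: [-0.0, 0.4, -0.4]
grip_width: 0.0002
finger_force: 0.0
clock: 6.8
position: [0.4589, 0.0646, 0.1342]
tool_rot: [-3.142, -0.0, 3.1]
force: [-0.8, 0.4, 0.2]
grip_width: -0.0002
finger_force: 0.0
[376 726   0   6 142 256 289 314 342 351 267 633 547 998 702] [0.129 0.133 0.138 0.143 0.148 0.152 0.157 0.162 0.167 0.171 0.176 0.181
 0.186 0.19  0.195 0.2  ]
[[0.44453332 0.05333618 0.15055653]
 [0.44548333 0.05457465 0.154525  ]
 [0.44745709 0.0649926  0.18275872]]
```

```bash
python3 -m inch '[[0,0,0.02,0,0,0,0],[0,0,0.03,0,0,0,0],[0,0,0.03,0,0,0,0],[0,0,0.03,0,0,0,0]]'
python3 -m inch '[[0,0,0.01,0,0,0,0],[0,0,0.015,0,0,0,0],[0,0,0.015,0,0,0,0],[0,0,0.015,0,0,0,0]]'
python3 -m inch '[[0,0,0.01,0,0,0,0],[0,0,0.015,0,0,0,0],[0,0,0.015,0,0,0,0],[0,0,0.015,0,0,0,0]]'
```

```text
clock: 7.35
position: [0.4589, 0.0645, 0.1282]
tool_rot: [-3.142, -0.0, 3.1]
force: [0.1, -0.8, 0.3]
grip_width: 0.0
finger_force: 0.0
clock: 7.85
position: [0.4589, 0.0646, 0.1252]
tool_rot: [-3.142, 0.0, 3.1]
force: [-0.2, -0.4, 0.1]
grip_width: -0.0002
finger_force: 0.0
clock: 8.35
position: [0.459, 0.0646, 0.1224]
tool_rot: [3.141, 0.0, 3.1]
force: [-0.9, -1.1, 8.7]
grip_width: 0.0004
finger_force: 4.3
```

```bash
python3 - <<'E'
from h import *
f=frame("wrist"); W=cloud(f); m,c,st=red(f); print(c,st,np.nanpercentile(W[m],[5,50,95],axis=0).round(3)); 
s=frame("side"); print(red(s)[1:])
c=cv2.resize(s['img'][190:260,260:350],(600,467),interpolation=cv2.INTER_CUBIC); cv2.imwrite("pics/p3.png",c[:,:,::-1])
E
```

```text
[280.57715192 251.44466482] [ 241  226   82   65 2521] [[0.439 0.047 0.124]
 [0.447 0.065 0.129]
 [0.462 0.082 0.132]]
(array([302.37113402, 228.75257732]), array([295, 223,  15,  11,  97], dtype=int32))
```

View pics/p3.png

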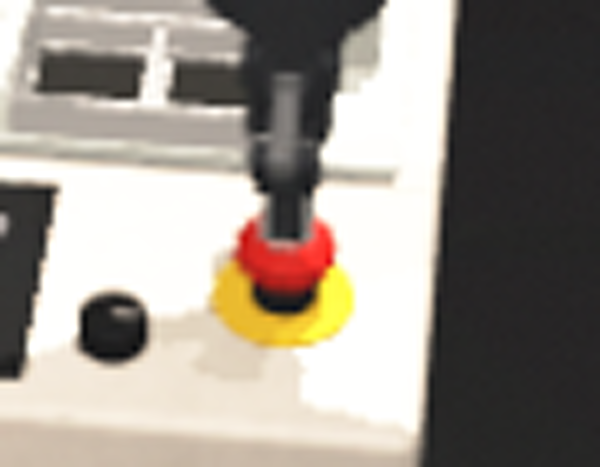

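The fingers are on the head, pressed a few mm. The empirical shut-tip height is about TCP z + 10 mm, not −17, and I'll use that from here. I keep pressing.

```bash
python3 -m inch '[[0,0,0.01,0,0,0,0],[0,0,0.015,0,0,0,0],[0,0,0.015,0,0,0,0],[0,0,0.015,0,0,0,0]]'
python3 -m inch '[[0,0,0.005,0,0,0,0],[0,0,0.01,0,0,0,0],[0,0,0.01,0,0,0,0],[0,0,0.01,0,0,0,0]]'
python3 -m inch '[[0,0,0.005,0,0,0,0],[0,0,0.01,0,0,0,0],[0,0,0.01,0,0,0,0],[0,0,0.01,0,0,0,0]]'
```

```text
clock: 8.95
position: [0.4588, 0.0646, 0.1191]
tool_rot: [-3.141, -0.0, 3.1]
force: [-1.0, -0.2, 0.6]
grip_width: -0.0002
finger_force: 0.0
clock: 9.45
position: [0.4589, 0.0646, 0.1173]
tool_rot: [3.142, 0.0, 3.1]
force: [-1.3, -0.5, 5.3]
grip_width: -0.0001
finger_force: 2.7
clock: 9.95
position: [0.4591, 0.0646, 0.1159]
tool_rot: [3.141, 0.001, 3.099]
force: [-4.7, -0.9, 21.2]
grip_width: 0.0002
finger_force: 10.4
```

```bash
python3 -m inch '[[0,0,-0.3,0,0,0,1],[0,0,-0.6,0,0,0,1],[0,0,-0.9,0,0,0,1],[0.15,0.5,-0.95,0,0,0,1],[0.15,0.5,-0.95,0,0,0,1],[0.15,0.5,-0.95,0,0,0,1],[0.15,0.5,-0.95,0,0,0,1],[0.15,0.5,-0.95,0,0,0,1]]'
python3 - <<'E'
from h import *
import pickle
f=frame("wrist"); W=cloud(f); m,c,st=red(f); print(c,st,np.nanpercentile(W[m],[5,50,95],axis=0).round(3)); 
s=frame("side"); t=frame("top"); print(red(s)[1:],red(t)[1:])
pickle.dump((f,s,t),open("v2.pkl","wb"))
c=cv2.resize(f['img'],(400,300)); d=cv2.resize(s['img'][110:250,215:345],(400,431),interpolation=cv2.INTER_CUBIC);im=np.zeros((431,800,3),np.uint8); im[:300,:400]=c; im[:,400:]=d
cv2.imwrite("pics/p4.png",im[:,:,::-1])
o=bot.observe(); print(o['position'],o['qpos'])
E
```

```text
clock: 10.95
position: [0.4333, 0.1648, 0.3051]
tool_rot: [-3.141, -0.0, 3.098]
force: [0.2, -0.2, -0.3]
grip_width: 0.0855
finger_force: 0.0
[191.22990844 210.65208545] [172 193  39  37 983] [[0.442 0.05  0.122]
 [0.456 0.067 0.127]
 [0.474 0.082 0.129]]
(array([302.38793103, 229.06034483]), array([296, 223,  14,  13, 116], dtype=int32)) (array([240.22058824, 234.76470588]), array([235, 230,  11,  11,  68], dtype=int32))
[0.43326356 0.16516091 0.30513011] [-0.62509319  0.16858483  0.15356683  1.90077062 -0.02909556  1.07454177
  1.06786544]
```

View pics/p4.png

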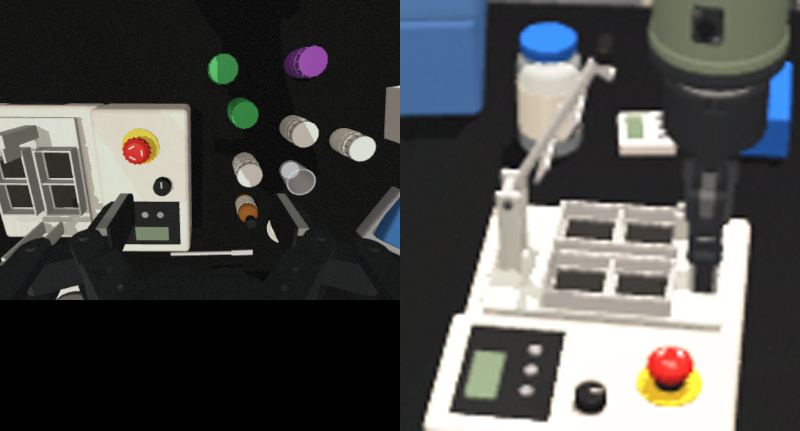

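The stop stays down: the head's median height fell 6 mm. The bar leans toward the robot, with its tip near side pixel (281,125). I'll get its angle and grip from the depth maps.

```bash
python3 - <<'E'
from h import *
import pickle
np.set_printoptions(suppress=True,precision=3,linewidth=150)
f,s,t=pickle.load(open("v2.pkl","rb")); w1=pickle.load(open("w1.pkl","rb")); s0=pickle.load(open("side0.pkl","rb")); t0=pickle.load(open("top0.pkl","rb"))
for n,q in(("s",s),("s0",s0),("t0",t0)):
    W=cloud(q); m=(W[...,0]>.45)&(W[...,0]<.72)&(W[...,1]>-.2)&(W[...,1]<-.06)&(W[...,2]>.175)&(W[...,2]<.4)
    P=W[m]; c=q['img'][m]
    print(n,len(P))
    for a in np.arange(.18,.38,.02):
        k=(P[:,2]>=a)&(P[:,2]<a+.02)
        if k.sum()>1: print(a.round(2),k.sum(),np.median(P[k],0),P[k].min(0)[:2],P[k].max(0)[:2],np.median(c[k],0))
E
```

```text
s 345
0.18 24 [ 0.606 -0.123  0.191] [ 0.595 -0.141] [ 0.613 -0.12 ] [172.5 164.  155.5]
0.2 44 [ 0.59  -0.12   0.214] [ 0.582 -0.183] [ 0.604 -0.073] [171.5 164.  154.5]
0.22 49 [ 0.582 -0.117  0.226] [ 0.576 -0.174] [ 0.591 -0.075] [201. 191. 180.]
0.24 27 [ 0.573 -0.121  0.25 ] [ 0.563 -0.138] [ 0.581 -0.08 ] [189. 180. 171.]
0.26 76 [ 0.557 -0.107  0.272] [ 0.548 -0.179] [ 0.57  -0.071] [196.  187.5 177. ]
0.28 36 [ 0.55  -0.12   0.291] [ 0.525 -0.137] [ 0.559 -0.072] [190.  181.  171.5]
0.3 35 [ 0.536 -0.119  0.305] [ 0.525 -0.132] [ 0.547 -0.111] [170. 163. 155.]
0.32 48 [ 0.531 -0.119  0.327] [ 0.524 -0.142] [ 0.541 -0.104] [42.5 41.  41. ]
s0 347
0.18 22 [ 0.606 -0.124  0.189] [ 0.598 -0.141] [ 0.613 -0.116] [160. 153. 145.]
0.2 47 [ 0.591 -0.118  0.214] [ 0.581 -0.18 ] [ 0.602 -0.074] [161. 154. 146.]
0.22 52 [ 0.582 -0.118  0.227] [ 0.576 -0.173] [ 0.591 -0.071] [189.  179.5 169. ]
0.24 26 [ 0.573 -0.122  0.251] [ 0.56  -0.139] [ 0.579 -0.075] [172.  165.  155.5]
0.26 79 [ 0.557 -0.107  0.273] [ 0.548 -0.182] [ 0.57  -0.071] [186. 178. 168.]
0.28 35 [ 0.549 -0.122  0.294] [
[... 158 characters left out ...]
8] [ 0.524 -0.141] [ 0.541 -0.109] [40. 39. 39.]
t0 482
0.18 17 [ 0.606 -0.129  0.186] [ 0.601 -0.137] [ 0.613 -0.121] [170. 164. 147.]
0.2 80 [ 0.587 -0.128  0.212] [ 0.578 -0.181] [ 0.6   -0.076] [183.  179.5 161. ]
0.22 84 [ 0.579 -0.127  0.224] [ 0.572 -0.18 ] [ 0.589 -0.078] [191.5 186.  169.5]
0.24 31 [ 0.57  -0.128  0.256] [ 0.559 -0.164] [ 0.581 -0.076] [175. 170. 152.]
0.26 154 [ 0.554 -0.124  0.272] [ 0.544 -0.179] [ 0.566 -0.075] [182.5 177.  159. ]
0.28 23 [ 0.552 -0.127  0.291] [ 0.525 -0.155] [ 0.556 -0.119] [171. 165. 149.]
0.3 15 [ 0.542 -0.126  0.306] [ 0.524 -0.134] [ 0.546 -0.112] [148. 146. 129.]
0.32 73 [ 0.532 -0.124  0.326] [ 0.524 -0.14 ] [ 0.541 -0.111] [55. 54. 50.]
```

```bash
python3 - <<'E'
from h import *
import pickle
np.set_printoptions(suppress=True,precision=3,linewidth=150)
f,s,t=pickle.load(open("v2.pkl","rb")); W=cloud(f); o=bot.observe(); p=o['position']
R=Ro.from_euler('xyz',o['tool_rot']); L=R.inv().apply((W-p).reshape(-1,3)).reshape(W.shape)
m=(np.abs(L[...,1])<.075)&(L[...,2]<.06)&(L[...,2]>-.1)
P=L[m]; print(len(P)); 
for sgn in(-1,1):
    q=P[(P[:,1]*sgn>0)]; print(q[q[:,2].argsort()[-8:]]); k=q[q[:,2]>q[:,2].max()-.02]; print(k.min(0),k.max(0))
go(.532,-.125,.375,3.1)
E
```

```text
40381
[[-0.004 -0.043 -0.023]
 [ 0.005 -0.043 -0.023]
 [-0.    -0.043 -0.023]
 [ 0.003 -0.043 -0.023]
 [ 0.001 -0.043 -0.023]
 [ 0.006 -0.043 -0.023]
 [-0.005 -0.043 -0.023]
 [-0.007 -0.043 -0.023]]
[-0.011 -0.056 -0.042] [ 0.012 -0.042 -0.023]
[[ 0.004  0.043 -0.023]
 [-0.004  0.043 -0.023]
 [ 0.006  0.043 -0.023]
 [-0.001  0.043 -0.023]
 [-0.005  0.043 -0.023]
 [ 0.001  0.043 -0.023]
 [ 0.005  0.043 -0.023]
 [-0.006  0.043 -0.023]]
[-0.011  0.042 -0.042] [ 0.012  0.057 -0.023]
shift [-0.556 -1.428 -0.349] turn [-0.    -0.    -0.001] rows 5.0
```

Confirmed: open tips are 23 mm behind the reported TCP (shut 10 mm behind), with lateral zero correct. So the grasp point is about TCP z + 32 mm at 30 mm width. Now to the bar grip at (0.532, −0.126, 0.322).

```bash
python3 -m inch '[[0,0,-0.35,0,0,0,1],[0,-0.2,-0.35,0,0,0,1],[-0.2,-0.5,-0.35,0,0,0,1],[-0.4,-0.95,-0.35,0,0,0,1],[-0.55,-0.95,-0.35,0,0,0,1],[-0.55,-0.95,-0.35,0,0,0,1],[-0.55,-0.95,-0.35,0,0,0,1],[-0.55,-0.95,-0.35,0,0,0,1]]' 20
python3 -m inch '[[0,-0.3,0,0,0,0,1],[0,-0.48,0,0,0,0,1],[0,-0.48,0,0,0,0,1],[0,-0.48,0,0,0,0,1],[0,-0.48,0,0,0,0,1]]'
python3 - <<'E'
from h import *
go(.532,-.126,.290,3.1)
f=frame("wrist"); save(f,"pics/p5.png"); W=cloud(f)
m=(W[...,2]>.295)&(W[...,2]<.345)&(np.abs(W[...,1]+.126)<.03)&(np.abs(W[...,0]-.53)<.04); P=W[m]; print(len(P),np.nanmedian(P,0),P.min(0),P.max(0))
E
```

```text
clock: 12.1
position: [0.5346, -0.0279, 0.3754]
tool_rot: [3.141, 0.0, 3.101]
force: [0.4, 0.7, 0.2]
grip_width: 0.0852
finger_force: 0.0
clock: 12.72
position: [0.5311, -0.1232, 0.3753]
tool_rot: [3.141, 0.0, 3.102]
force: [0.0, -0.7, 1.1]
grip_width: 0.0853
finger_force: 0.0
shift [-0.0048 -0.0138  0.4264] turn [0.0003 0.0001 0.0011] rows 1.4
1274 [ 0.52636656 -0.12723555  0.32647346] [ 0.52044111 -0.14242929  0.29513921] [ 0.53758068 -0.11213518  0.32981513]
```

View pics/p5.png

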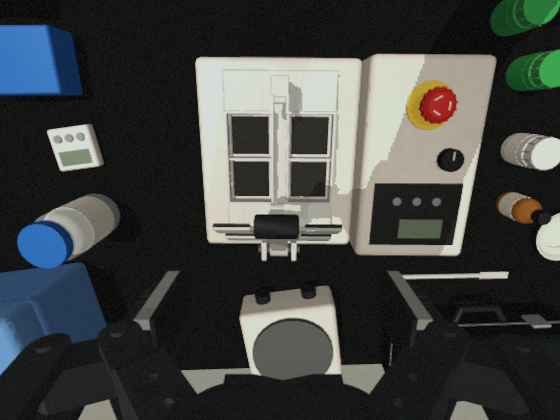

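The picture shows the grip at (277,226), centred between the open fingers, and all four cups empty. Grip and swing back.

```bash
python3 -m inch '[[0,-0.018,0.2,0,0,0,1],[0,-0.018,0.426,0,0,0,1],[0,-0.018,0.426,0,0,0,1],[0,-0.018,0.426,0,0,0,1],[0,-0.018,0.426,0,0,0,0.3],[0,-0.018,0.426,0,0,0,0.2],[0,-0.018,0.426,0,0,0,0.2],[0,-0.018,0.426,0,0,0,0.2],[0,-0.018,0.426,0,0,0,0.2],[0,-0.018,0.426,0,0,0,0.2]]' 20
python3 -m inch '[[-0.05,0,-0.025,0,0,0,0.2],[-0.10,0,-0.045,0,0,0,0.2],[-0.15,0,-0.065,0,0,0,0.2],[-0.22,0,-0.085,0,0,0,0.2],[-0.29,0,-0.1,0,0,0,0.2],[-0.36,0,-0.109,0,0,0,0.2],[-0.43,0,-0.113,0,0,0,0.2],[-0.48,0,-0.113,0,0,0,0.2],[-0.53,0,-0.11,0,0,0,0.2],[-0.53,0,-0.11,0,0,0,0.2],[-0.53,0,-0.11,0,0,0,0.2]]'
```

```text
clock: 14.02
position: [0.5309, -0.1279, 0.2905]
tool_rot: [3.141, 0.0, 3.1]
force: [-2.7, 2.7, 6.3]
grip_width: 0.0294
finger_force: 24.1
clock: 15.4
position: [0.637, -0.1329, 0.3121]
tool_rot: [-3.141, 0.001, 3.099]
force: [2.0, -1.4, 2.0]
grip_width: 0.0296
finger_force: 24.2
```

```bash
python3 -m inch '[[-0.02,0,0.004,0,0,0,0.2],[-0.04,0,0.008,0,0,0,0.2],[-0.04,0,0.008,0,0,0,0.2]]'
python3 -m inch '[[0,0,0,0,0,0,1],[0,0,0,0,0,0,1],[0,0,-0.1,0,0,0,1],[0,0,-0.3,0,0,0,1],[0.3,0,-0.5,0,0,0,1],[0.55,0,-0.4,0,0,0,1],[0.7,0,-0.3,0,0,0,1],[0.7,0,-0.3,0,0,0,1],[0.7,0,-0.3,0,0,0,1],[0.7,0,-0.3,0,0,0,1]]'
python3 - <<'E'
from h import *
import pickle
np.set_printoptions(suppress=True,precision=4,linewidth=150)
f=frame("wrist"); s=frame("side"); t=frame("top"); pickle.dump((f,s,t),open("v3.pkl","wb")); save(f,"pics/p6.png")
for q in(s,t):
    W=cloud(q); m=(W[...,0]>.45)&(W[...,0]<.75)&(W[...,1]>-.16)&(W[...,1]<-.09)&(W[...,2]>.2)&(W[...,2]<.36); P=W[m]
    for a in np.arange(.2,.36,.04):
        k=(P[:,2]>=a)&(P[:,2]<a+.04)
        if k.sum()>1: print(a.round(2),k.sum(),np.median(P[k],0))
print(bot.observe()['position'])
W=cloud(f); g=f['img'].mean(-1); k,l,st,c=cv2.connectedComponentsWithStats((g<80).astype(np.uint8),connectivity=4)
for i in range(1,k):
    p=np.nanmedian(W[l==i],0)
    if 300<st[i,4]<8000 and abs(p[2]-.075)<.006: 
        r=cv2.minAreaRect(np.argwhere(l==i)[:,::-1].astype(np.float32)); print(st[i],c[i],[ray(f,*q,.075)[:2] for q in cv2.boxPoints(r)],p)
E
```

```text
clock: 15.78
position: [0.6422, -0.1331, 0.3106]
tool_rot: [3.141, -0.005, 3.099]
force: [-25.2, 2.0, 14.5]
grip_width: 0.0297
finger_force: 24.0
clock: 17.02
position: [0.5057, -0.1271, 0.3705]
tool_rot: [-3.141, 0.0, 3.1]
force: [0.1, 0.0, 0.2]
grip_width: 0.0852
finger_force: 0.0
0.2 62 [ 0.6215 -0.1251  0.2322]
0.24 25 [ 0.6258 -0.1259  0.2484]
0.28 85 [ 0.6278 -0.1256  0.2972]
0.32 91 [ 0.6328 -0.1249  0.3438]
0.2 20 [ 0.6212 -0.098   0.234 ]
0.24 8 [ 0.6239 -0.0971  0.2744]
0.28 20 [ 0.6263 -0.0973  0.2945]
0.32 6 [ 0.639  -0.1177  0.3485]
[ 0.5053 -0.1271  0.3703]
[ 236  136   36   36 1253] [253.68   153.7199] [array([ 0.4632, -0.1877]), array([ 0.4651, -0.1409]), array([ 0.5123, -0.1433]), array([ 0.5104, -0.1917])] [ 0.4876 -0.1657  0.0752]
[ 295  137   37   36 1286] [312.7224 154.4541] [array([ 0.4677, -0.1088]), array([ 0.4696, -0.0607]), array([ 0.5171, -0.0605]), array([ 0.5151, -0.1102])] [ 0.4919 -0.0852  0.0752]
[ 237  180   36   34 1126] [254.7469 196.6021] [array([ 0.5231, -0.1913]), array([ 0.5251, -0.1426]), array([ 0.5734, -0.1451]), array([ 0.5714, -0.1954])] [ 0.548  -0.1683  0.0752]
[ 294  181   36   33 1131] [311.4562 196.9505] [array([ 0.5277, -0.112 ]), array([ 0.5297, -0.0632]), array([ 0.5767, -0.0631]), array([ 0.5747, -0.1134])] [ 0.5515 -0.0883  0.0752]
```

View pics/p6.png

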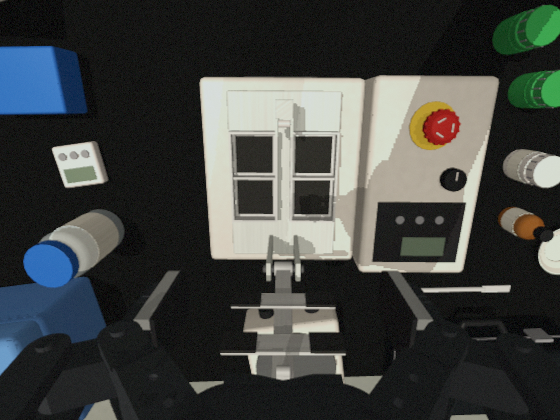

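The bar is right back at its stop, and the four cup floors read 0.0752 m. Cradle centre is about (0.518, −0.127), yaw −0.048. Now I look at the jars.

```bash
python3 -m inch '[[0.05,0.3,0,0,0,0.003,1],[0.1,0.6,0,0,0,0.003,1],[0.15,0.95,0,0,0,0.003,1],[0.15,0.95,0,0,0,0.003,1],[0.15,0.95,0,0,0,0.003,1],[0.15,0.95,0,0,0,0.003,1]]'
python3 -m inch '[[0,0.3,0,0,0,0,1],[0,0.6,0,0,0,0,1],[0,0.95,0,0,0,0,1],[0,0.95,0,0,0,0,1],[0,0.95,0,0,0,0,1]]'
python3 -m inch '[[0.1,0.3,0,0,0,0,1],[0.1,0.4,0,0,0,0,1],[0.1,0.4,0,0,0,0,1],[0.1,0.4,0,0,0,0,1]]'
cat >> h.py <<'E'
def jars(f):
    "white round things, about 68 mm tall: centroid of cloud points on the lid plane"
    W=cloud(f); h=cv2.cvtColor(f['img'],cv2.COLOR_RGB2HSV); m=((W[...,2]>.058)&(W[...,2]<.078)&(W[...,1]>.16)&(W[...,1]<.56)&(W[...,0]>.36)).astype(np.uint8)
    k,l,st,c=cv2.connectedComponentsWithStats(m)
    for i in range(1,k):
        if st[i,4]<60: continue
        P=W[l==i]; lid=l==i
        (u,v),r=cv2.minEnclosingCircle(np.argwhere(lid)[:,::-1].astype(np.float32))
        print(st[i],'med',np.median(P,0).round(4),'mid',((P.min(0)+P.max(0))/2).round(4),'size',np.ptp(P,axis=0).round(3),'hsv',np.median(h[lid],0),'ray',ray(f,u,v,.068)[:2].round(4))
E
python3 - <<'E'
from h import *
import pickle
f=frame("wrist"); t=frame("top"); pickle.dump((f,t),open("v4.pkl","wb")); save(f,"pics/p7.png"); jars(f); print(); jars(t); print(bot.observe()['position'],bot.observe()['qpos'])
E
```

```text
clock: 17.92
position: [0.4831, 0.0625, 0.3704]
tool_rot: [-3.141, 0.0, 3.093]
force: [-0.2, 0.1, -0.0]
grip_width: 0.0856
finger_force: 0.0
clock: 18.55
position: [0.4923, 0.2526, 0.3701]
tool_rot: [-3.141, -0.0, 3.094]
force: [0.2, -1.3, 0.4]
grip_width: 0.0854
finger_force: 0.0
clock: 19.05
position: [0.4764, 0.3326, 0.3706]
tool_rot: [-3.141, 0.001, 3.092]
force: [-0.4, 0.2, 0.3]
grip_width: 0.0853
finger_force: 0.0
[165  80  29   9 163] med [0.3635 0.2041 0.0676] mid [0.3647 0.2021 0.0644] size [0.009 0.036 0.012] hsv [ 65. 128. 186.] ray [0.3611 0.2038]
[416  93  10  74 357] med [0.4362 0.5241 0.0598] mid [0.4398 0.5246 0.0603] size [0.099 0.021 0.005] hsv [ 50.  10. 219.] ray [0.4374 0.5196]
[433 102  12  13  81] med [0.4106 0.5407 0.0681] mid [0.4109 0.5429 0.068 ] size [0.015 0.008 0.02 ] hsv [ 17.  24. 144.] ray [0.4105 0.5443]
[193 109  36  36 960] med [0.4199 0.2372 0.0678] mid [0.4207 0.2368 0.0644] size [0.047 0.046 0.012] hsv [ 65. 133. 182.] ray [0.4194 0.2375]
[271 134  34  34 873] med [0.4574 0.34   0.0678] mid [0.4579 0.3402 0.0643] size [0.045 0.046 0.012] hsv [ 2
[... 1165 characters left out ...]
69 0.2321]
[ 90 155  13  16 112] med [0.6882 0.5452 0.0618] mid [0.6864 0.5407 0.0644] size [0.048 0.038 0.013] hsv [105. 181. 210.] ray [0.686  0.5432]
[177 205  16  15 169] med [0.5325 0.2479 0.0676] mid [0.5325 0.2484 0.067 ] size [0.046 0.047 0.014] hsv [ 40.   3. 255.] ray [0.5324 0.2472]
[147 227  15  15 179] med [0.4607 0.34   0.067 ] mid [0.4609 0.3406 0.0675] size [0.044 0.045 0.018] hsv [ 27.  14. 246.] ray [0.4608 0.34  ]
[179 240  15  15 173] med [0.4222 0.2373 0.0678] mid [0.4222 0.2376 0.0665] size [0.044 0.046 0.015] hsv [ 65. 185. 238.] ray [0.4228 0.237 ]
[0.47620208 0.33293596 0.37065531] [-0.80950484  0.33305609  0.13395969  1.51500616 -0.04492778  1.29636728
  0.8511253 ]
```

View pics/p7.png

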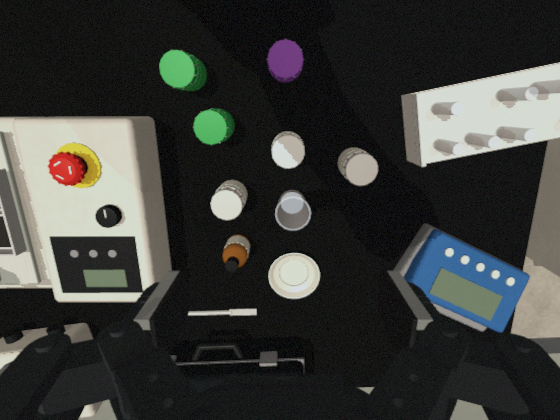

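Wrist picture: jars at lid pixels (288,150), (358,167) and (228,203), with lid z 0.068 in both views. Pick the jar at (228,203) first; the beaker, bottle, green and purple stay.

```bash
python3 -c "
from h import *
go(.5295,.248,.01,3.094)"
```

```text
shift [-0.2862 -0.4108  1.8035] turn [-0.0001  0.0003 -0.0009] rows 6.0
```

```bash
python3 -m inch '[[-0.14,-0.2,0.1,0,0,0,1],[-0.286,-0.41,0.35,0,0,0,1],[-0.286,-0.41,0.65,0,0,0,1],[-0.286,-0.41,0.85,0,0,0,1],[-0.286,-0.41,0.85,0,0,0,1],[-0.286,-0.41,0.85,0,0,0,1]]' 40
python3 -m inch '[[0,0,0.25,0,0,0,1],[0,0,0.5,0,0,0,1],[0,0,0.75,0,0,0,1],[0,0,0.95,0,0,0,1],[0,0,0.95,0,0,0,1],[0,0,0.95,0,0,0,0.4],[0,0,0.95,0,0,0,0.4],[0,0,0.95,0,0,0,0.4],[0,0,0.95,0,0,0,0.4],[0,0,0.95,0,0,0,0.4]]'
python3 -c "
from h import *
go(.5461,-.1684,.20,3.094)"
```

```text
clock: 19.9
position: [0.5297, 0.2501, 0.2024]
tool_rot: [3.141, 0.002, 3.094]
force: [0.1, -0.0, 0.6]
grip_width: 0.0856
finger_force: 0.0
clock: 21.15
position: [0.53, 0.2506, 0.0127]
tool_rot: [3.14, 0.003, 3.095]
force: [-3.1, -2.4, 17.4]
grip_width: 0.0471
finger_force: 38.4
shift [-0.1809 -2.0873 -0.9396] turn [0.001  0.0016 0.0005] rows 7.3
```

```bash
python3 -m inch '[[0,0,-0.1,0,0,0,0.4],[0,0,-0.3,0,0,0,0.4],[0,0,-0.6,0,0,0,0.4],[0,0,-0.94,0,0,0,0.4],[0,-0.2,-0.94,0,0,0,0.4],[-0.05,-0.5,-0.94,0,0,0,0.4],[-0.1,-0.8,-0.94,0,0,0,0.4],[-0.1,-0.95,-0.94,0,0,0,0.4],[-0.1,-0.95,-0.94,0,0,0,0.4],[-0.1,-0.95,-0.94,0,0,0,0.4]]'
python3 -m inch '[[-0.02,-0.2,0,0,0,0,0.4],[-0.05,-0.5,0,0,0,0,0.4],[-0.08,-0.8,0,0,0,0,0.4],[-0.08,-0.95,0,0,0,0,0.4],[-0.08,-0.95,0,0,0,0,0.4],[-0.08,-0.95,0,0,0,0,0.4]]'
python3 -c "
from h import *
go(.5461,-.1684,.089,3.094)"
```

```text
clock: 22.4
position: [0.54, 0.0602, 0.1994]
tool_rot: [3.141, 0.001, 3.095]
force: [-0.1, 1.1, -0.9]
grip_width: 0.0469
finger_force: 41.9
clock: 23.15
position: [0.5474, -0.1296, 0.1986]
tool_rot: [3.141, 0.0, 3.097]
force: [0.2, -0.1, -1.5]
grip_width: 0.0469
finger_force: 41.9
shift [-0.0021 -0.1947  0.5478] turn [0.0004 0.0001 0.0017] rows 1.9
```

```bash
python3 -m inch '[[0,-0.195,0,0,0,0,0.4],[0,-0.195,0,0,0,0,0.4],[0,-0.195,0.2,0,0,0,0.4],[0,-0.195,0.38,0,0,0,0.4],[0,-0.195,0.46,0,0,0,0.4],[0,-0.195,0.5,0,0,0,0.4],[0,-0.195,0.53,0,0,0,0.4],[0,-0.195,0.545,0,0,0,0.4],[0,-0.195,0.545,0,0,0,0.4],[0,-0.195,0.545,0,0,0,0.4]]'
```

```text
clock: 24.4
position: [0.5454, -0.1703, 0.0898]
tool_rot: [-3.142, 0.001, 3.095]
force: [-0.3, -1.1, -0.3]
grip_width: 0.0467
finger_force: 41.9
```

```bash
python3 -m inch '[[0,0,0.005,0,0,0,0.4],[0,0,0.005,0,0,0,0.4],[0,0,0.005,0,0,0,0.72],[0,0,0.005,0,0,0,0.72],[0,0,0.005,0,0,0,0.72],[0,0,-0.2,0,0,0,0.72],[0,0,-0.5,0,0,0,0.72],[0,0,-0.8,0,0,0,0.72],[0,0.2,-0.95,0,0,0,0.72],[0,0.2,-0.95,0,0,0,0.72]]'
python3 - <<'E'
from h import *
import pickle
f=frame("wrist"); s=frame("side"); t=frame("top")
for n,q in(("w",f),("s",s),("t",t)):
    W=cloud(q); m=(W[...,2]>.13)&(W[...,2]<.155)&(W[...,0]>.45)&(W[...,0]<.59)&(W[...,1]<-.04)&(W[...,1]>-.21)&(q['img'].min(-1)>100); P=W[m]; print(n,len(P), P.min(0) if len(P) else 0,P.max(0) if len(P) else 0,np.median(P,0))
jars(t)
c=cv2.resize(f['img'],(400,300)); d=cv2.resize(s['img'][110:250,215:345],(400,431),interpolation=cv2.INTER_CUBIC);im=np.zeros((431,800,3),np.uint8); im[:300,:400]=c; im[:,400:]=d
cv2.imwrite("pics/p8.png",im[:,:,::-1]); print(bot.observe()['position'])
E
```

```text
clock: 25.65
position: [0.5483, -0.1276, 0.2817]
tool_rot: [3.141, 0.004, 3.098]
force: [-0.6, 0.4, 0.2]
grip_width: 0.0615
finger_force: 0.0
w 2048 [ 0.45000617 -0.19324286  0.1300243 ] [ 0.56875284 -0.11446946  0.14873643] [ 0.54338114 -0.16835088  0.1429066 ]
s 203 [ 0.45019261 -0.1929652   0.13022625] [ 0.57020232 -0.11029873  0.1526619 ] [ 0.54396719 -0.1555826   0.14333282]
t 0 0 0 [nan nan nan]
[157 123  59   5 128] med [0.8165 0.2674 0.0673] mid [0.8157 0.2555 0.0681] size [0.01  0.188 0.02 ] hsv [23. 24. 74.] ray [0.818  0.2549]
[ 90 155  13  16 106] med [0.6884 0.5447 0.0627] mid [0.6869 0.54   0.0639] size [0.049 0.039 0.011] hsv [105. 181. 214.] ray [0.6855 0.5434]
[115 217  16  15 181] med [0.4902 0.4415 0.0676] mid [0.4901 0.4419 0.0669] size [0.044 0.046 0.018] hsv [ 60.   1. 255.] ray [0.4902 0.4409]
[147 227  15  15 178] med [0.4608 0.3399 0.0674] mid [0.461  0.3404 0.0676] size [0.044 0.044 0.016] hsv [ 60.   1. 255.] ray [0.4604 0.3404]
[179 240  15  15 175] med [0.4223 0.2377 0.0673] mid [0.4222 0.2376 0.0666] size [0.044 0.044 0.014] hsv [ 65. 185. 240.] ray [0.4228 0.237 ]
[ 0.5466675  -0.13069925  0.2787838 ]
  return _methods._mean(a, axis=axis, dtype=dtype,
  ret = um.true_divide(
```

View pics/p8.png

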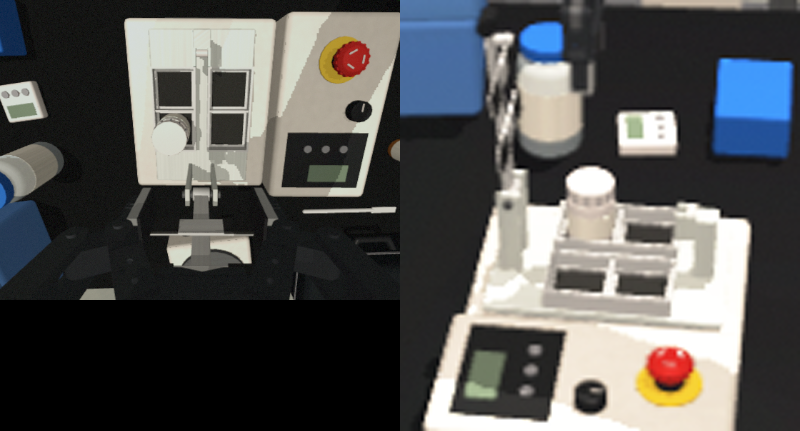

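The picture shows the jar standing upright in the back-right cup (wrist crop (171,138)); its lid is at 0.143, as it should be. The top view shows the other two jars unmoved. Next jar is at (0.458, 0.340).

```bash
python3 -m inch '[[0.1,0.3,0,0,0,0,1],[0.25,0.6,0,0,0,0,1],[0.4,0.95,0,0,0,0,1],[0.4,0.95,0,0,0,0,1],[0.4,0.95,0,0,0,0,1],[0.4,0.95,0,0,0,0,1]]'
python3 -m inch '[[0,0.3,0,0,0,0,1],[0,0.6,0,0,0,0,1],[0,0.95,0,0,0,0,1],[0,0.95,0,0,0,0,1],[0,0.95,0,0,0,0,1],[0,0.95,0,0,0,0,1],[0,0.95,0,0,0,0,1]]'
python3 - <<'E'
from h import *
f=frame("wrist"); jars(f)
go(.458,.340,.012,3.094)
E
```

```text
clock: 26.55
position: [0.4763, 0.0619, 0.2789]
tool_rot: [-3.141, -0.001, 3.093]
force: [0.4, -0.7, 0.2]
grip_width: 0.0856
finger_force: 0.0
clock: 27.42
position: [0.4853, 0.2517, 0.2796]
tool_rot: [-3.141, 0.0, 3.093]
force: [-0.0, -0.4, -0.2]
grip_width: 0.085
finger_force: 0.0
[350  53  27   7 100] med [0.3618 0.3405 0.0672] mid [0.3622 0.3405 0.0642] size [0.004 0.025 0.012] hsv [143. 135. 113.] ray [0.3609 0.3394]
[211  60  36  11 267] med [0.3637 0.2035 0.0677] mid [0.3647 0.2022 0.0641] size [0.009 0.036 0.012] hsv [ 65. 123. 191.] ray [0.3609 0.2028]
[523  77  10  93 619] med [0.4365 0.5235 0.0597] mid [0.4397 0.5239 0.0601] size [0.099 0.02  0.004] hsv [ 47.  12. 220.] ray [0.437  0.5182]
[546  88  14  16 180] med [0.4108 0.5407 0.0667] mid [0.4104 0.5427 0.0671] size [0.015 0.008 0.018] hsv [ 17.   25.  146.5] ray [0.4102 0.5399]
[ 244   97   44   46 1471] med [0.4198 0.2365 0.0679] mid [0.4206 0.2365 0.0655] size [0.047 0.046 0.01 ] hsv [ 65. 134. 184.] ray [0.4199 0.2359]
[ 339  129   43   43 1402] med [0.4573 0.339  0.0678] mid [0.4581 0.3398 0.0645] size [0.046 0.046 0.012] hsv [ 17.  26. 184.] ray [0.4569 0.3391]
[544 136  16  15 195] med [0.4593 0.5483 0.0679] mid [0.4598 0.5501 0.0679] size [0.015 0.008 0.02 ] hsv [ 17.  25. 149.] ray [0.4597 0.5492]
[ 427  151   45   42 1412] med [0.4865 0.4398 0.0677] mid [0.4877 0.4414 0.0641] size [0.046 0.047 0.012] hsv [ 48.  11. 221.] ray [0.4862 0.4392]
[339 205  44  42 384] med [0.5522 0.3453 0.0614] mid [0.5497 0.343  0.0608] size [0.052 0.052 0.006] hsv [ 96.  10. 161.] ray [0.5473 0.3418]
[273 269  25  21 289] med [0.6125 0.249  0.0623] mid [0.6181 0.2487 0.068 ] size [0.028 0.031 0.02 ] hsv [ 14. 189. 141.] ray [0.6139 0.2488]
[491 300  33  32 631] med [0.6842 0.5421 0.0617] mid [0.6869 0.5399 0.062 ] size [0.047 0.04  0.008] hsv [105. 159. 157.] ray [0.6832 0.5368]
shift [0.1577 0.4329 1.338 ] turn [-0.      0.0002 -0.0004] rows 4.5
```

```bash
python3 -m inch '[[0.08,0.22,0.1,0,0,0,1],[0.158,0.43,0.3,0,0,0,1],[0.158,0.43,0.6,0,0,0,1],[0.158,0.43,0.6,0,0,0,1],[0.158,0.43,0.6,0,0,0,1]]'
python3 -m inch '[[0,0,0.25,0,0,0,1],[0,0,0.5,0,0,0,1],[0,0,0.73,0,0,0,1],[0,0,0.73,0,0,0,1],[0,0,0.73,0,0,0,1],[0,0,0.73,0,0,0,0.4],[0,0,0.73,0,0,0,0.4],[0,0,0.73,0,0,0,0.4],[0,0,0.73,0,0,0,0.4],[0,0,0.73,0,0,0,0.4]]'
python3 -m inch '[[0,0,-0.1,0,0,0,0.4],[0,0,-0.3,0,0,0,0.4],[0,0,-0.6,0,0,0,0.4],[0,0,-0.94,0,0,0,0.4],[0,-0.2,-0.94,0,0,0,0.4],[-0.05,-0.5,-0.94,0,0,0,0.4],[-0.1,-0.8,-0.94,0,0,0,0.4],[-0.1,-0.95,-0.94,0,0,0,0.4],[-0.1,-0.95,-0.94,0,0,0,0.4],[-0.1,-0.95,-0.94,0,0,0,0.4]]'
python3 -c "
from h import *
go(.490,-.0856,.2,3.094)"
```

```text
clock: 28.1
position: [0.4586, 0.3402, 0.1615]
tool_rot: [3.141, 0.002, 3.094]
force: [-0.4, 0.1, 1.0]
grip_width: 0.0852
finger_force: 0.0
clock: 29.35
position: [0.458, 0.3409, 0.0148]
tool_rot: [3.14, 0.001, 3.095]
force: [-3.4, -1.9, 18.4]
grip_width: 0.0468
finger_force: 38.3
clock: 30.6
position: [0.4685, 0.1505, 0.2017]
tool_rot: [3.141, 0.0, 3.095]
force: [2.0, -1.1, -1.6]
grip_width: 0.0464
finger_force: 42.1
shift [-0.1619 -1.1744  0.008 ] turn [0.0004 0.0003 0.0009] rows 3.8
```

```bash
python3 -m inch '[[-0.05,-0.25,0,0,0,0,0.4],[-0.1,-0.5,0,0,0,0,0.4],[-0.16,-0.8,0,0,0,0,0.4],[-0.16,-0.95,0,0,0,0,0.4],[-0.16,-0.95,0,0,0,0,0.4],[-0.16,-0.95,0,0,0,0,0.4]]'
python3 -m inch '[[0,-0.225,0,0,0,0,0.4],[0,-0.225,0,0,0,0,0.4],[0,-0.225,0.2,0,0,0,0.4],[0,-0.225,0.38,0,0,0,0.4],[0,-0.225,0.46,0,0,0,0.4],[0,-0.225,0.5,0,0,0,0.4],[0,-0.225,0.53,0,0,0,0.4],[0,-0.225,0.54,0,0,0,0.4],[0,-0.225,0.54,0,0,0,0.4],[0,-0.225,0.54,0,0,0,0.4]]'
python3 -c "
from h import *
go(.490,-.0856,.09,3.094)"
```

```text
clock: 31.35
position: [0.4918, -0.04, 0.2014]
tool_rot: [3.141, -0.0, 3.097]
force: [-0.1, 0.1, -1.5]
grip_width: 0.0466
finger_force: 42.1
clock: 32.6
position: [0.4897, -0.0865, 0.0938]
tool_rot: [3.142, 0.001, 3.095]
force: [-0.7, -0.3, -1.1]
grip_width: 0.0472
finger_force: 42.1
shift [-0.0015  0.0046  0.0189] turn [0.     0.0004 0.0006] rows 0.1
```

```bash
python3 -m inch '[[0,0.004,0.01,0,0,0,0.4],[0,0.004,0.02,0,0,0,0.4],[0,0.004,0.022,0,0,0,0.4],[0,0.004,0.022,0,0,0,0.4]]'
python3 -m inch '[[0,0,0,0,0,0,0.72],[0,0,0,0,0,0,0.72],[0,0,0,0,0,0,0.72],[0,0,-0.2,0,0,0,0.72],[0,0,-0.5,0,0,0,0.72],[0,0,-0.8,0,0,0,0.72],[0,0.2,-0.95,0,0,0,0.72],[0,0.6,-0.95,0,0,0,1],[0,0.95,-0.95,0,0,0,1],[0,0.95,-0.95,0,0,0,1],[0,0.95,-0.95,0,0,0,1]]'
python3 -m inch '[[0,0.3,0,0,0,0,1],[0,0.6,0,0,0,0,1],[0,0.95,0,0,0,0,1],[0,0.95,0,0,0,0,1],[0,0.95,0,0,0,0,1],[0,0.95,0,0,0,0,1]]'
python3 - <<'E'
from h import *
f=frame("wrist"); jars(f); s=frame("side"); save(s,"s3.png")
go(.487,.441,.012,3.094)
E
```

```text
clock: 33.1
position: [0.4896, -0.0856, 0.0898]
tool_rot: [3.141, 0.0, 3.095]
force: [-7.2, 2.3, 24.8]
grip_width: 0.047
finger_force: 44.7
clock: 34.48
position: [0.4981, 0.106, 0.2787]
tool_rot: [3.141, -0.0, 3.098]
force: [-0.2, -1.1, -0.5]
grip_width: 0.0854
finger_force: 0.0
clock: 35.22
position: [0.5077, 0.2919, 0.2791]
tool_rot: [-3.141, 0.0, 3.093]
force: [1.1, 0.2, -0.6]
grip_width: 0.0855
finger_force: 0.0
[311  30  27   8 128] med [0.362  0.3405 0.0667] mid [0.3623 0.3405 0.0639] size [0.005 0.026 0.011] hsv [143. 133.  96.] ray [0.3612 0.3403]
[169  37  37  13 307] med [0.3638 0.2041 0.0674] mid [0.3647 0.2023 0.0641] size [0.009 0.036 0.012] hsv [ 65. 122. 191.] ray [0.3614 0.2036]
[490  55   8  97 622] med [0.4365 0.5237 0.0598] mid [0.4396 0.5243 0.06  ] size [0.099 0.021 0.004] hsv [ 47.  12. 220.] ray [0.4372 0.5191]
[512  66  20  18 214] med [0.4113 0.541  0.0676] mid [0.4108 0.5431 0.068 ] size [0.016 0.009 0.02 ] hsv [ 17.  25. 145.] ray [0.4096 0.543 ]
[ 204   76   46   47 1588] med [0.42   0.237  0.0679] mid [0.42   0.2365 0.0644] size [0.046 0.047 0.012] hsv [ 65. 127. 188.] ray [0.4202 0.2367]
[511 117  20  15 192] med [0.4594 0.5484 0.0683] mid [0.4602 0.5504 0.068 ] size [0.015 0.008 0.02 ] hsv [ 17.  25. 147.] ray [0.4586 0.5504]
[ 394  133   44   43 1450] med [0.4869 0.4404 0.0677] mid [0.4882 0.4418 0.0641] size [0.047 0.046 0.012] hsv [ 49.  10. 220.] ray [0.4868 0.4399]
[305 189  45  43 387] med [0.5513 0.3438 0.0615] mid [0.5499 0.3428 0.0608] size [0.053 0.052 0.005] hsv [ 98.  10. 163.] ray [0.5468 0.3422]
[240 255  25  20 289] med [0.6126 0.251  0.062 ] mid [0.6183 0.248  0.068 ] size [0.027 0.031 0.02 ] hsv [ 14. 189. 137.] ray [0.6148 0.2494]
[463 284  33  35 654] med [0.6841 0.542  0.0617] mid [0.6851 0.54   0.0619] size [0.05  0.04  0.008] hsv [105. 159. 157.] ray [0.6814 0.5388]
shift [0.14   0.7373 1.3361] turn [-0.0001  0.0003 -0.0007] rows 4.9
```

```bash
python3 -m inch '[[0.07,0.35,0.1,0,0,0,0.9],[0.138,0.735,0.3,0,0,0,0.9],[0.138,0.735,0.6,0,0,0,0.9],[0.138,0.735,0.6,0,0,0,0.9],[0.138,0.735,0.6,0,0,0,0.9],[0.138,0.735,0.6,0,0,0,0.9]]'
python3 -m inch '[[0,0,0.25,0,0,0,0.9],[0,0,0.5,0,0,0,0.9],[0,0,0.73,0,0,0,0.9],[0,0,0.73,0,0,0,0.9],[0,0,0.73,0,0,0,0.9],[0,0,0.73,0,0,0,0.4],[0,0,0.73,0,0,0,0.4],[0,0,0.73,0,0,0,0.4],[0,0,0.73,0,0,0,0.4],[0,0,0.73,0,0,0,0.4]]'
python3 -m inch '[[0,0,-0.1,0,0,0,0.4],[0,0,-0.3,0,0,0,0.4],[0,0,-0.6,0,0,0,0.4],[0,0,-0.94,0,0,0,0.4],[0,-0.2,-0.94,0,0,0,0.4],[-0.05,-0.5,-0.94,0,0,0,0.4],[-0.15,-0.8,-0.94,0,0,0,0.4],[-0.2,-0.95,-0.94,0,0,0,0.4],[-0.2,-0.95,-0.94,0,0,0,0.4],[-0.2,-0.95,-0.94,0,0,0,0.4]]'
python3 -m inch '[[-0.03,-0.3,0,0,0,0,0.4],[-0.06,-0.6,0,0,0,0,0.4],[-0.1,-0.95,0,0,0,0,0.4],[-0.1,-0.95,0,0,0,0,0.4],[-0.1,-0.95,0,0,0,0,0.4],[-0.1,-0.95,0,0,0,0,0.4]]'
python3 -c "
from h import *
go(.5495,-.0885,.2,3.094)"
```

```text
clock: 36.08
position: [0.4881, 0.4411, 0.1613]
tool_rot: [3.14, 0.002, 3.093]
force: [0.1, -0.6, 0.1]
grip_width: 0.0766
finger_force: 0.0
clock: 37.33
position: [0.4873, 0.4426, 0.015]
tool_rot: [3.14, 0.002, 3.095]
force: [-1.9, -2.0, 15.2]
grip_width: 0.047
finger_force: 38.8
clock: 38.58
position: [0.5175, 0.2512, 0.202]
tool_rot: [3.141, 0.001, 3.095]
force: [-0.4, 0.0, -1.1]
grip_width: 0.0466
finger_force: 42.1
clock: 39.33
position: [0.5287, 0.0617, 0.201]
tool_rot: [3.141, -0.0, 3.098]
force: [0.1, 0.7, -0.8]
grip_width: 0.0465
finger_force: 42.0
shift [-0.1372 -0.7458  0.0047] turn [ 0.0004 -0.      0.0023] rows 2.4
```

```bash
python3 -m inch '[[-0.07,-0.3,0,0,0,0,0.4],[-0.137,-0.6,0,0,0,0,0.4],[-0.137,-0.745,0,0,0,0,0.4],[-0.137,-0.745,0,0,0,0,0.4],[-0.137,-0.745,0,0,0,0,0.4]]'
python3 -m inch '[[0,0,0.2,0,0,0,0.4],[0,0,0.38,0,0,0,0.4],[0,0,0.46,0,0,0,0.4],[0,0,0.5,0,0,0,0.4],[0,0,0.53,0,0,0,0.4],[0,0,0.545,0,0,0,0.4],[0,0,0.545,0,0,0,0.4],[0,0,0.545,0,0,0,0.4]]'
python3 -c "
from h import *
go(.5495,-.0885,.09,3.094)"
```

```text
clock: 39.95
position: [0.5494, -0.0885, 0.2009]
tool_rot: [3.141, -0.0, 3.097]
force: [0.4, 1.2, -1.3]
grip_width: 0.0465
finger_force: 42.1
clock: 40.95
position: [0.5493, -0.0905, 0.0924]
tool_rot: [-3.142, 0.001, 3.095]
force: [0.2, -1.3, -0.1]
grip_width: 0.0467
finger_force: 42.1
shift [-0.0004  0.0102  0.0121] turn [-0.      0.0004  0.0005] rows 0.1
```

```bash
python3 -m inch '[[0,0.006,0.006,0,0,0,0.4],[0,0.006,0.01,0,0,0,0.4],[0,0.006,0.01,0,0,0,0.72],[0,0.006,0.01,0,0,0,0.72],[0,0.006,0.01,0,0,0,0.72],[0,0.006,-0.2,0,0,0,0.72],[0,0.006,-0.5,0,0,0,0.72],[0.2,-0.1,-0.8,0,0,0,0.72],[0.3,-0.2,-0.95,0,0,0,1],[0.3,-0.2,-0.95,0,0,0,1],[0.3,-0.2,-0.95,0,0,0,1]]'
python3 -m inch '[[0,0,-0.5,0,0,0,1],[0,0,-0.5,0,0,0,1],[0,0,-0.5,0,0,0,1],[0,0,-0.5,0,0,0,1]]'
python3 - <<'E'
from h import *
import pickle
f=frame("wrist"); s=frame("side"); t=frame("top"); pickle.dump((f,s,t),open("v5.pkl","wb"))
c=cv2.resize(f['img'],(400,300)); d=cv2.resize(s['img'][110:250,215:345],(400,431),interpolation=cv2.INTER_CUBIC);im=np.zeros((431,800,3),np.uint8); im[:300,:400]=c; im[:,400:]=d
cv2.imwrite("pics/p9.png",im[:,:,::-1]); print(bot.observe()['position'])
for n,q in(("s",s),("w",f),("t",t)):
    W=cloud(q); m=(W[...,2]>.325)&(W[...,2]<.36)&(W[...,0]>.58)&(W[...,0]<.68)&(W[...,1]<-.09)&(W[...,1]>-.17); P=W[m]; print(n,len(P)); 
    if len(P): print(np.median(P,0),P.min(0),P.max(0))
go(.637,-.132,.39,3.094)
E
```

```text
clock: 42.32
position: [0.4874, -0.1273, 0.2817]
tool_rot: [3.141, 0.0, 3.095]
force: [-0.4, 0.1, 0.1]
grip_width: 0.0854
finger_force: 0.0
clock: 42.82
position: [0.4873, -0.127, 0.3804]
tool_rot: [3.141, -0.002, 3.096]
force: [-0.2, -0.6, -1.2]
grip_width: 0.0853
finger_force: 0.0
[ 0.48715784 -0.12736714  0.38067524]
s 82
[ 0.63337401 -0.12458961  0.34500301] [ 0.61577146 -0.14742224  0.32540807] [ 0.64434253 -0.11078712  0.35441606]
w 37
[ 0.61268507 -0.13187067  0.32635089] [ 0.61155177 -0.13580287  0.32518516] [ 0.61466737 -0.12630481  0.32820521]
t 70
[ 0.63607953 -0.13052735  0.34865968] [ 0.62901769 -0.14596859  0.33543873] [ 0.642961   -0.11599323  0.35440263]
shift [-0.7494  0.0116 -0.0483] turn [ 0.0001 -0.0014  0.0008] rows 2.4
```

View pics/p9.png

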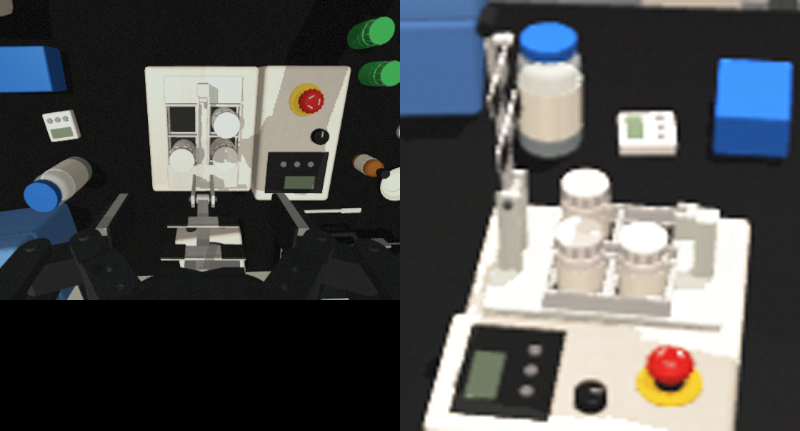

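The view shows three jars upright in the back-right, back-left and front-left cups. I take the bar grip at about (0.636, −0.131, 0.344).

```bash
python3 -m inch '[[-0.3,0,-0.05,0,0,0,1],[-0.6,0,-0.05,0,0,0,1],[-0.745,0.01,-0.05,0,0,0,1],[-0.745,0.01,-0.05,0,0,0,1],[-0.745,0.01,-0.05,0,0,0,1],[-0.745,0.01,0.1,0,0,0,1],[-0.745,0.01,0.345,0,0,0,1],[-0.745,0.01,0.345,0,0,0,1],[-0.745,0.01,0.345,0,0,0,1]]' 25
python3 -m inch '[[0,0,0,0,0,0,0.3],[0,0,0,0,0,0,0.2],[0,0,0,0,0,0,0.2],[0,0,0,0,0,0,0.2],[0,0,0,0,0,0,0.2],[0,0,0,0,0,0,0.2]]'
```

```text
clock: 44.1
position: [0.6366, -0.1329, 0.3152]
tool_rot: [-3.141, 0.002, 3.095]
force: [0.2, 0.1, 1.1]
grip_width: 0.0854
finger_force: 0.0
clock: 44.85
position: [0.6364, -0.1329, 0.3136]
tool_rot: [-3.141, 0.001, 3.095]
force: [-2.3, -1.8, 5.2]
grip_width: 0.03
finger_force: 27.6
```

```bash
python3 -m inch '[[0.07,0,0,0,0,0,0.2],[0.14,0,0,0,0,0,0.2],[0.21,0,0.008,0,0,0,0.2],[0.279,0,0.02,0,0,0,0.2],[0.348,0,0.038,0,0,0,0.2],[0.413,0,0.061,0,0,0,0.2],[0.478,0,0.09,0,0,0,0.2],[0.539,0,0.121,0,0,0,0.2],[0.598,0,0.159,0,0,0,0.2],[0.655,0,0.2,0,0,0,0.2],[0.708,0,0.246,0,0,0,0.2],[0.758,0,0.295,0,0,0,0.2],[0.758,0,0.295,0,0,0,0.2],[0.758,0,0.295,0,0,0,0.2]]'
python3 - <<'E'
from h import *
f=frame("side"); print(bot.observe()['position'])
W=cloud(f); m=(W[...,2]>.25)&(W[...,2]<.33)&(W[...,0]>.44)&(W[...,0]<.54)&(W[...,1]<-.09)&(W[...,1]>-.16);P=W[m];print(len(P),np.median(P,0))
cv2.imwrite("pics/p10.png",cv2.resize(f['img'][90:260,200:370],(600,600),interpolation=cv2.INTER_CUBIC)[:,:,::-1])
E
```

```text
clock: 46.6
position: [0.4847, -0.1256, 0.2542]
tool_rot: [-3.142, -0.001, 3.095]
force: [-6.1, -0.8, 3.5]
grip_width: 0.0293
finger_force: 29.2
[ 0.48469079 -0.12559911  0.25418355]
163 [ 0.49621641 -0.10864015  0.27278034]
```

View pics/p10.png

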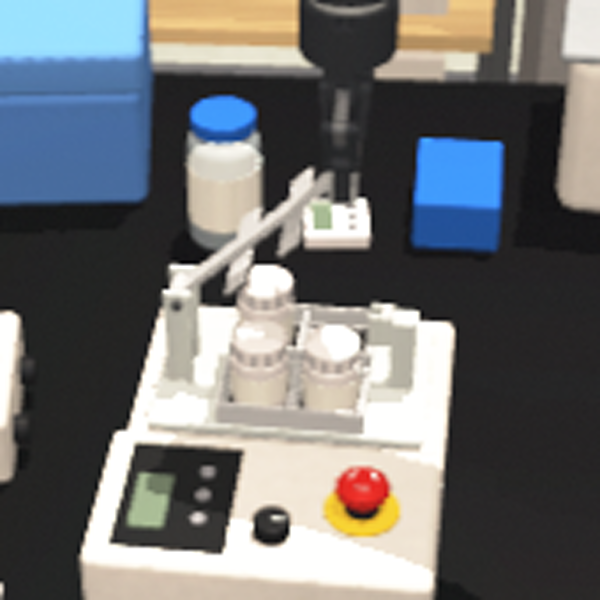

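The bar is following, now at about 0.75 rad and clear of the jars. I continue to just above the catch.

```bash
python3 -m inch '[[0.046,0,0.053,0,0,0,0.2],[0.088,0,0.109,0,0,0,0.2],[0.125,0,0.168,0,0,0,0.2],[0.158,0,0.23,0,0,0,0.2],[0.186,0,0.295,0,0,0,0.2],[0.209,0,0.361,0,0,0,0.2],[0.232,0,0.451,0,0,0,0.2],[0.244,0,0.525,0,0,0,0.2],[0.244,0,0.525,0,0,0,0.2],[0.244,0,0.525,0,0,0,0.2]]'
python3 -m inch '[[0.002,0,0.02,0,0,0,0.2],[0.005,0,0.04,0,0,0,0.2],[0.005,0,0.05,0,0,0,0.2],[0.005,0,0.05,0,0,0,0.2]]'
python3 -m inch '[[0,0,0.01,0,0,0,0.2],[0,0,0.02,0,0,0,0.2],[0,0,0.02,0,0,0,0.2]]'
```

```text
clock: 47.9
position: [0.4359, -0.1232, 0.149]
tool_rot: [3.142, -0.001, 3.095]
force: [-3.1, -0.8, -1.3]
grip_width: 0.0294
finger_force: 29.9
clock: 48.4
position: [0.4349, -0.1232, 0.1389]
tool_rot: [-3.142, -0.0, 3.095]
force: [-3.8, -1.3, 0.2]
grip_width: 0.0292
finger_force: 30.0
clock: 48.78
position: [0.4348, -0.1232, 0.1349]
tool_rot: [3.142, -0.001, 3.095]
force: [-4.9, -0.6, 0.4]
grip_width: 0.0294
finger_force: 30.1
```

```bash
python3 -m inch '[[0,0,0.01,0,0,0,0.2],[0,0,0.02,0,0,0,0.2],[0,0,0.02,0,0,0,0.2]]'
python3 -m inch '[[0,0,0.01,0,0,0,0.2],[0,0,0.02,0,0,0,0.2],[0,0,0.02,0,0,0,0.2]]'
python3 -m inch '[[0,0,0.01,0,0,0,0.2],[0,0,0.015,0,0,0,0.2],[0,0,0.015,0,0,0,0.2]]'
```

```text
clock: 49.15
position: [0.4348, -0.1232, 0.131]
tool_rot: [3.142, -0.001, 3.095]
force: [-4.3, -2.0, 5.8]
grip_width: 0.0296
finger_force: 30.9
clock: 49.52
position: [0.4347, -0.1232, 0.1268]
tool_rot: [3.142, -0.001, 3.095]
force: [-2.7, -1.7, -2.6]
grip_width: 0.0291
finger_force: 29.7
clock: 49.9
position: [0.4348, -0.1232, 0.1239]
tool_rot: [3.142, -0.001, 3.095]
force: [-5.5, -0.9, -0.8]
grip_width: 0.0296
finger_force: 29.9
```

```bash
python3 -m inch '[[0,0,0.01,0,0,0,0.2],[0,0,0.015,0,0,0,0.2],[0,0,0.015,0,0,0,0.2]]'
python3 -m inch '[[0,0,0.005,0,0,0,0.2],[0,0,0.01,0,0,0,0.2],[0,0,0.01,0,0,0,0.2]]'
python3 - <<'E'
from h import *
s=frame("side"); w=frame("wrist"); 
print(bot.observe()['position'],bot.observe()['force'])
for n,q in(("s",s),("w",w)):
    W=cloud(q)
    for a,b in((.45,.49),(.49,.53),(.53,.57),(.57,.61)):
        m=(W[...,2]>.145)&(W[...,2]<.2)&(W[...,0]>a)&(W[...,0]<b)&(W[...,1]<-.06)&(W[...,1]>-.19);P=W[m];print(n,a,len(P),np.median(P,0) if len(P) else 0, P.max(0)[2] if len(P) else 0)
E
```

```text
clock: 50.28
position: [0.4352, -0.1233, 0.1222]
tool_rot: [3.142, 0.001, 3.095]
force: [-13.5, 2.2, 33.9]
grip_width: 0.0299
finger_force: 34.1
clock: 50.65
position: [0.4359, -0.1233, 0.1207]
tool_rot: [-3.142, 0.002, 3.095]
force: [-11.3, 2.0, 41.8]
grip_width: 0.0295
finger_force: 36.2
[ 0.43593886 -0.12328732  0.12063597] [-12.25525454   1.4203718   42.90995115]
s 0.45 159 [ 0.48011759 -0.11652043  0.15553358] 0.1984637759481499
s 0.49 168 [ 0.50011475 -0.11678973  0.15565225] 0.16767003418150037
s 0.53 248 [ 0.55097683 -0.11939791  0.15447837] 0.16578388428035928
s 0.57 79 [ 0.58977568 -0.12608534  0.15968258] 0.17030974778862382
w 0.45 2043 [ 0.46240672 -0.12422958  0.15895991] 0.18963400819430531
w 0.49 201 [ 0.49290862 -0.07604389  0.15224893] 0.15356664764893826
w 0.53 0 0 0
w 0.57 0 0 0
```

The hard stop is at 42 N with the bar level. Release, back off and check.

```bash
python3 -m inch '[[0,0,-0.01,0,0,0,0.2],[0,0,-0.01,0,0,0,0.7],[0,0,-0.01,0,0,0,0.8],[0,0,-0.01,0,0,0,0.8],[0,0,-0.1,0,0,0,0.8],[0,0,-0.3,0,0,0,0.8],[0,0.1,-0.6,0,0,0,0.8],[0.1,0.3,-0.9,0,0,0,0.8],[0.1,0.5,-0.9,0,0,0,0.8],[0.1,0.5,-0.9,0,0,0,0.8],[0.1,0.5,-0.9,0,0,0,0.8]]'
python3 - <<'E'
from h import *
import pickle
s=frame("side"); w=frame("wrist"); t=frame("top"); pickle.dump((w,s,t),open("v6.pkl","wb"))
print(bot.observe()['position'])
for n,q in(("s",s),("w",w)):
    W=cloud(q)
    for a,b in((.42,.445),(.445,.47),(.47,.49),(.49,.53),(.53,.57),(.57,.61)):
        m=(W[...,2]>.146)&(W[...,2]<.2)&(W[...,0]>a)&(W[...,0]<b)&(W[...,1]<-.11)&(W[...,1]>-.14);P=W[m];print(n,a,len(P),np.median(P,0) if len(P) else 0, P.max(0)[2] if len(P) else 0)
m,c,st=red(w); print(c,st,np.nanpercentile(cloud(w)[m],[5,50,95],axis=0).round(4))
c=cv2.resize(w['img'],(400,300)); d=cv2.resize(s['img'][130:250,225:345],(400,400),interpolation=cv2.INTER_CUBIC);im=np.zeros((400,800,3),np.uint8); im[:300,:400]=c; im[:,400:]=d
cv2.imwrite("pics/p11.png",im[:,:,::-1])
E
```

```text
clock: 52.12
position: [0.4197, -0.0227, 0.2988]
tool_rot: [-3.141, -0.0, 3.095]
force: [0.3, -0.2, -0.6]
grip_width: 0.068
finger_force: 0.0
[ 0.4196266  -0.02318482  0.29854251]
s 0.42 37 [ 0.43614214 -0.12135408  0.16449455] 0.1706482392087449
s 0.445 58 [ 0.45669138 -0.11858476  0.15901289] 0.1653704126911184
s 0.47 46 [ 0.48079097 -0.1200714   0.1596267 ] 0.16489360367058956
s 0.49 78 [ 0.5094907  -0.12144766  0.16003703] 0.16561318399622707
s 0.53 87 [ 0.55062108 -0.12199479  0.15956778] 0.16596460953376108
s 0.57 68 [ 0.59125632 -0.1256658   0.16014771] 0.1672259396994116
w 0.42 584 [ 0.43201278 -0.12319964  0.16303895] 0.16644864380540517
w 0.445 530 [ 0.45676298 -0.12200928  0.15959211] 0.1617878326663199
w 0.47 452 [ 0.48073068 -0.12380388  0.15936294] 0.1611333346975003
w 0.49 100 [ 0.49332361 -0.13029239  0.1594823 ] 0.16133654009418025
w 0.53 27 [ 0.55710131 -0.11158755  0.15295806] 0.15455757908971265
w 0.57 218 [ 0.59834328 -0.12135046  0.15909117] 0.16728713138597173
[365.83431953 217.18934911] [ 347  199   40   38 1014] [[0.4409 0.047  0.1219]
 [0.4558 0.0626 0.1268]
 [0.4736 0.0796 0.1286]]
```

View pics/p11.png

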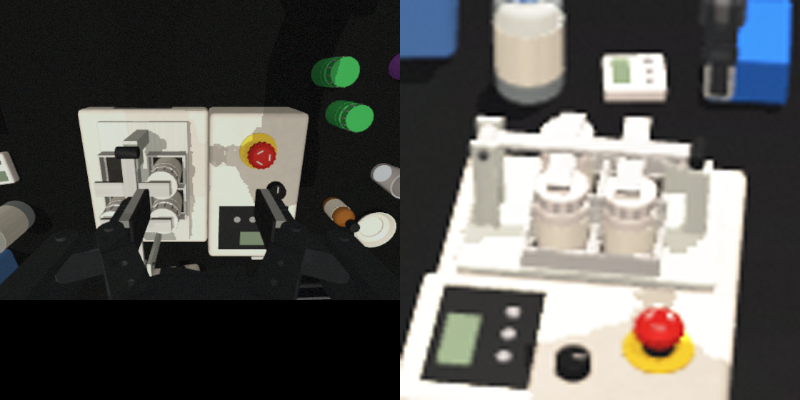

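The bar lies level (z 0.1595 along its whole length), so it is home, and the mushroom is still down. Now grip the mushroom rim.

```bash
python3 -c "
from h import *
go(.4585,.0645,.13,3.094)"
```

```text
shift [-0.1739  0.4475  0.8424] turn [-0.0002 -0.0006 -0.0003] rows 3.1
```

```bash
python3 -m inch '[[-0.1,0.25,0,0,0,0,0.8],[-0.174,0.447,0.1,0,0,0,0.8],[-0.174,0.447,0.3,0,0,0,0.8],[-0.174,0.447,0.55,0,0,0,0.8],[-0.174,0.447,0.842,0,0,0,0.8],[-0.174,0.447,0.842,0,0,0,0.8],[-0.174,0.447,0.842,0,0,0,0.8],[-0.174,0.447,0.842,0,0,0,0.8]]' 25
python3 -m inch '[[0,0,0.1,0,0,0,0.8],[0,0,0.15,0,0,0,0.8],[0,0,0.2,0,0,0,0.8],[0,0,0.2,0,0,0,0.8],[0,0,0.2,0,0,0,0.8]]'
python3 -m inch '[[0,0,0,0,0,0,0.4],[0,0,0,0,0,0,0.35],[0,0,0,0,0,0,0.35],[0,0,0,0,0,0,0.35],[0,0,0,0,0,0,0.35]]'
```

```text
clock: 53.28
position: [0.4599, 0.0654, 0.1326]
tool_rot: [3.141, 0.003, 3.094]
force: [0.5, 0.3, -0.1]
grip_width: 0.068
finger_force: 0.0
clock: 53.9
position: [0.4589, 0.0653, 0.0909]
tool_rot: [3.142, 0.0, 3.095]
force: [0.4, 0.4, 0.7]
grip_width: 0.0683
finger_force: 0.0
clock: 54.52
position: [0.4588, 0.0644, 0.0909]
tool_rot: [-3.141, 0.0, 3.094]
force: [-0.7, -6.6, 5.9]
grip_width: 0.0386
finger_force: 24.5
```

```bash
python3 -m inch '[[0,0,0,0,0,0.08,0.35],[0,0,0,0,0,0.16,0.35],[0,0,0,0,0,0.24,0.35],[0,0,0,0,0,0.32,0.35],[0,0,0,0,0,0.4,0.35],[0,0,0,0,0,0.48,0.35],[0,0,0,0,0,0.55,0.35],[0,0,0,0,0,0.6,0.35],[0,0,0,0,0,0.6,0.35],[0,0,0,0,0,0.6,0.35]]'
python3 -c "
from h import *
print(bot.observe()['moment'])"
python3 -m inch '[[0,0,0,0,0,0,0.8],[0,0,0,0,0,0,0.8],[0,0,0,0,0,0,0.8],[0,0,0,0,0,0,0.8],[0,0,-0.2,0,0,0,0.8],[0,0,-0.5,0,0,0,0.8],[0,0,-0.8,0,0,0,0.8],[0,0,-0.9,0,0,0,0.8],[0,0,-0.9,0,0,0,0.8],[0,0,-0.9,0,0,0,0.8],[0,0,-0.9,0,0,0,0.8],[0,0,-0.9,0,0,0,0.8]]'
python3 - <<'E'
from h import *
s=frame("side"); w=frame("wrist"); t=frame("top")
m,c,st=red(w); print(c,st,np.nanpercentile(cloud(w)[m],[5,50,95],axis=0).round(4)); print(red(s)[1],red(t)[1]); jars(t)
W=cloud(s); m=(W[...,2]>.146)&(W[...,2]<.2)&(W[...,0]>.445)&(W[...,0]<.47)&(W[...,1]<-.11)&(W[...,1]>-.14); print(np.median(W[m],0))
c=cv2.resize(t['img'][140:290,100:460],(800,333)); d=cv2.resize(s['img'][130:250,215:375],(355,266),interpolation=cv2.INTER_CUBIC);e=cv2.resize(w['img'],(355,266)); im=np.zeros((600,800,3),np.uint8); im[:333]=c; im[334:,:355]=d; im[334:,400:755]=e
cv2.imwrite("pics/p12.png",im[:,:,::-1])
E
```

```text
clock: 55.78
position: [0.4594, 0.0649, 0.0911]
tool_rot: [3.14, 0.001, 2.152]
force: [0.9, -5.0, 5.2]
grip_width: 0.0384
finger_force: 24.5
[-0.75211424 -0.44983658  0.00228497]
clock: 57.28
position: [0.4585, 0.0652, 0.27]
tool_rot: [-3.14, -0.0, 2.152]
force: [0.5, -0.0, -0.7]
grip_width: 0.0685
finger_force: 0.0
[283.24307692 194.76153846] [ 262  173   44   45 1300] [[0.4425 0.0494 0.1286]
 [0.4579 0.0669 0.133 ]
 [0.4748 0.0817 0.1347]]Traceback (most recent call last):
  File "<stdin>", line 3, in <module>
  File "h.py", line 24, in red
    k,l,st,c=cv2.connectedComponentsWithStats(m); i=1+st[1:,4].argmax(); return l==i,c[i],st[i]
                                                      ~~~~~~~~~~~~~~~^^
ValueError: attempt to get argmax of an empty sequence
```

The mushroom is up again, its top back at 0.1347. One last check of the bar, jars and bench.

```bash
python3 -m inch '[[0,0,-0.2,0,0,0,0.8],[0,0,-0.4,0,0,0,0.8],[0,0,-0.4,0,0,0,0.8],[0,0,-0.4,0,0,0,0.8],[0,0,-0.4,0,0,0,0.8],[0,0,-0.4,0,0,0,0.8]]'
python3 - <<'E'
from h import *
s=frame("side"); t=frame("top"); w=frame("wrist"); m,c,st=red(w); print(np.nanpercentile(cloud(w)[m],[5,50,95],axis=0)[:,2])
W=cloud(s); m=(W[...,2]>.146)&(W[...,2]<.2)&(W[...,0]>.445)&(W[...,0]<.47)&(W[...,1]<-.11)&(W[...,1]>-.14); print(np.median(W[m],0))
c=cv2.resize(t['img'][140:290,100:460],(800,333)); d=cv2.resize(s['img'][130:250,215:375],(355,266),interpolation=cv2.INTER_CUBIC);e=cv2.resize(s['img'],(355,266)); im=np.zeros((600,800,3),np.uint8); im[:333]=c; im[334:,:355]=d; im[334:,400:755]=e
cv2.imwrite("pics/p12.png",im[:,:,::-1])
E
```

```text
clock: 58.18
position: [0.4585, 0.0652, 0.35]
tool_rot: [-3.141, -0.0, 2.152]
force: [-0.1, -0.3, 0.2]
grip_width: 0.0682
finger_force: 0.0
[0.1287599  0.132916   0.13474156]
[ 0.45661534 -0.11807426  0.15985713]
```

View pics/p12.png

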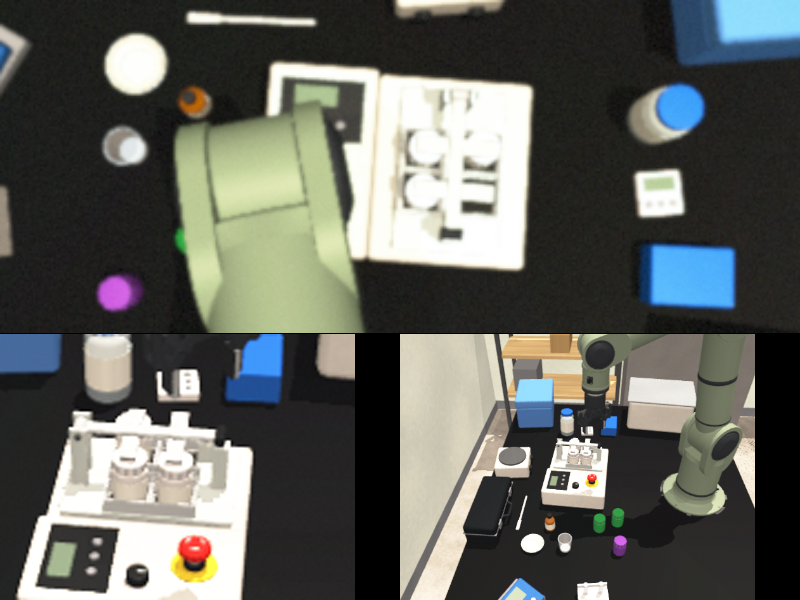

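The three jars stand under the level bar, the mushroom is up, no white jar is left on the bench and nothing else has moved.

```bash
python3 -c "
from workcell import bot
print(bot.job_done())"
```

```text
the job is handed in; nothing more can be done
None
```

The job is handed in: the stop was pressed until it latched, the bar swung right back, all three jars placed in cups, the bar snapped home, and the mushroom then turned clockwise and sprang back up; the final pictures show it so, but the hand-in returned no verdict.

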